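# Put a lithium cell on charge

### The arm

A 6-joint arm with a two-finger parallel gripper is mounted at the origin on a cart in front of the work surface, level with it; the furniture and walls round the work are solid. World frame = base frame: x ahead of the robot, y to its left, z up, the work surface at z = 0. Lengths are in m, angles in rad, forces in N, time in s.
With the tool pointing down it reaches from about 0.3 to 0.95 m from the base axis. Payload 3.1 kg.
Tool frame: the origin (TCP) lies on the centre line of the jaws, within the pads' length; the fingertips stand 22 mm ahead of it and the grasp point (between the pads) lies 3 mm ahead of it (ctrl.tcp_to_tips is the distance from the TCP to the fingertips, in m); z points along the fingers, y is the direction in which the jaws open and shut (so a half turn about z gives the same grasp; the last joint's range is limited). The gripper opens to 85 mm and grips with 20 to 120 N. Pads are 22 mm wide; open, the fingers measure 114 mm over their backs; the gripper's body (76 mm by 85 mm) begins 54 mm behind the grasp point. The pads swing forward as they close: fully open they stand 13 mm farther back than shut.
Start: joints at [1.274, 0.308, 1.634, -0, 1.2, -0.07], TCP at [0.141, 0.609, 0.253] pointing down, gripper open.
Joint ranges: [-3.06, 3.06], [-0.79, 1.96], [0.05, 2.63], [-1.19, 4.34], [0.05, 2.64], [-2.94, 2.94]. Speed limits (rad/s): [2.79, 2.79, 3.14, 3.14, 3.14, 3.14].

### API

Orientations are given as a rotation vector (axis times angle).
In Python, from rig import ctrl gives the robot as it stands. The module is installed in compiled form; this text tells all that it offers.
- The arm moves only by the tool play_rows, never from a script. Its argument "targets" is a list of rows, each a list of 4 numbers: the shift along the world's x, y, z each as a share of 0.1 m, from -1 to 1, then the turn about the world's z as a share of 2 pi rad, from -1 to 1. In form: [[x, y, z, twist], ...]. A call has 1 to 10 rows; each row is the pose to reach, as a shift and turn from the pose measured when the call began, turning the shorter way round; what a row does not reach only later rows make up. A row lasts 1/8 s, in which the tool goes at most 62.5 mm and 10.7 degrees, less where a joint would pass 70% of its speed; a pose out of reach is approached as far as the arm can. A call with a number of a shift or a turn outside -1 to 1 is refused whole. A call with a gripper value outside its range is refused whole. "hand" is the opening, from 0 (shut) to 1 (fully open), set as the call begins (left out, the last holds). The fingers move at their own pace and stop on an object; "grip_force" is the grip in N (left out, the last holds). Time passes only in rows, so rows that repeat a pose let the fingers close. It gives the time, the measured TCP pose, the force and the opening at its end, in the units of the state.
- ctrl.get_obs(): the state, without advancing time (a new reading comes with each control period).
- ctrl.grab_frame(name): name is "scene" or "top"; returns a dict with "pixels" (420x560x3 uint8, blue, green, red), "fx", "fy", "cx", "cy" (pixels), "k1" (the pictures are not rectified: a ray, as slopes to the right and down, at radius r is drawn at 1 + k1 r^2 times it, then the intrinsics apply), "pose" (4x4, takes a point from camera to world coordinates). Camera axes: x right, y down, z forward; pixel columns grow to the right and rows downward; lengths in m; the calibration is good to about 2 mm. A picture is of the moment at which its call begins. There is no depth.
- ctrl.hand_in(): hands the job in, once; it reports no verdict.
The state is a dict: "time": time; "q": joint angles; "joint_vel": joint speeds; "joint_efforts": joint torques, N m; "tcp_pos": TCP position; "eef_rot": TCP orientation; "wrist_force": force on the tool from outside, world axes, zero at the start; "moment": the same for the moment, N m; "grip_width": opening from 0.0 (shut) to 1.0 (fully open).
Only numpy, scipy, OpenCV 4.12 (cv2) and the standard library are available. Lean on these libraries where they do the work, as an engineer would, in place of code of your own. Each camera call takes 0.05 s, during which the arm holds its last target.

### The job

Put the blue cell on charge: take it out of the plywood caddy, set its plain (minus) end against the spring contact with the white-banded plus end raised, push the spring back, then press the plus end down until the cell is fully home and held level under the red lip. Push gently: do not crush the spring contact right to its stop or press hard on the charger, and leave the grey cell and the things lying about where they are.

Things in the scene. Friction and masses are not known exactly. Their poses are not given: they have to be found in the camera images.
- blue_cell: the cell to charge: a cylinder 21 mm in diameter, 70 mm long, 60 to 85 g, blue wrap, white band at the plus end. Origin at the middle of the cylinder, x along its axis towards the plus end. It starts lying level in one of the two cradles of the caddy, its axis 22.5 mm above the board; between x = -19 and +19 mm it is free for fingers on both sides.
- blue_cell_plus (a point): the centre of the plus end face of the blue cell (x = +35 mm from its middle)
- grey_cell: another cell of the same size with a grey wrap in the other cradle of the caddy; it stays there
- caddy: plywood storage caddy, 96 x 140 mm, fixed to the board. Origin at the centre of its underside; the cells lie along its x axis at y = +35 and -35 mm (which is in which varies). Base plate 5 mm thick, 10 mm rim along both x sides; each cradle has two V supports at x = -24 and +24 mm (10 mm long, 20 mm high, 26 mm wide).
- charger: one-cell charger: black base tray 186 x 66 mm, 12 mm high, screwed to the board. Origin under its middle; x along the cell towards the plus end, z up; positions below are in this frame, in mm. Two grey contact blocks are clamped on its rails as a pair, up to 8 mm either way from the middle setting along x (shift e, not reported: look or feel). All that touches the cell is slick (friction 0.3).
- bed (a point): the middle of the bed on which the cell lies, at x = 0, y = 0, z = 14 of the charger; same axes
- gap (a point): x = 0, y = 0, z = 27 of the charger. Each block has guide cheeks beside the cell, at x = 21 + e to 31 + e and -31 + e to -21 + e: 23.5 mm apart inside, upright to z = 27, then flaring out to z = 32. Between them nothing is above 15 mm, so fingers fit beside the cell. The spring block lies behind the contact, x = -72 + e to -48 + e, up to z = 42; the electronics at x = 63 to 93, up to z = 40.
- spring_contact (a joint): how far the brass spring contact on the other block is pushed towards -x, m: 0 = out, 0.011 = hard stop. Flat round face, 16 mm in diameter, centred at y = 0, z = 24.5, at rest at x = -32 + e (within 0.5 mm). It pushes with 2.8 N when out and 0.7 N more per mm. It must go back 6.5 to 7.5 mm for the cell to pass the lip; then the cell snaps forward under it and 2.5 to 3.5 mm remain.
- offcut_wedge: loose wooden wedge, 34 x 85 x 26 mm, lying behind the charger; leave it
- screwdriver_yellow: loose yellow screwdriver, 215 mm long, behind the charger; leave it
- bit_box: loose dark blue box, 55 x 100 x 27 mm, behind the caddy; leave it. Near it the radial saw's guard and motor stand over the board (fixed, world x beyond 0.58 m, y = -0.25 to 0.02 m, z = 0.05 to 0.42 m): keep the arm clear of them.

How it is judged:
By the outcome, as a careful person would: the job done as asked, in the order asked, and still so for the second after the job is handed in, with the robot touching nothing.
It also fails if it takes over 58 s, if anything falls off the work surface, if the arm or the gripper's body presses on something with over 40 N, if the wrist force passes 120 N, or if a joint passes its speed limit or range.

## Working session

There is one attempt and no reset: what is moved stays moved. The work goes in short steps, Python scripts to look and compute and a tool call to move; the robot and the scene stay as the last step left them, time stands still between calls to the robot, and variables do not carry over. Pictures are saved under pics/ and viewed, and the job is handed in when it is done.

Besides the shell and the picture viewer there is one more tool, called after "Call:" by a JSON object that holds its "op" and its "data", one argument or row to a line. play_rows: Moves the arm, as the interface text tells. Shift numbers are shares of 0.1 m and turn numbers shares of 2 pi rad, none past 1 either way. Its arguments: {"type":"object","properties":{"targets":{"type":"array","items":{"type":"array","items":{"type":"number","minimum":-1,"maximum":1}}},"hand":{"type":"number"},"grip_force":{"type":"number"}},"required":["targets"]}

```bash
mkdir -p pics; cat > h.py <<'E'
import numpy as np, cv2, json
from rig import ctrl
def grab(name,fn):
    f=ctrl.grab_frame(name); cv2.imwrite(f'pics/{fn}.png',f['pixels'])
    import pickle; pickle.dump(f,open(f'pics/{fn}.pkl','wb')); return f
def load(fn):
    import pickle; return pickle.load(open(f'pics/{fn}.pkl','rb'))
def KD(f):
    return np.array([[f['fx'],0,f['cx']],[0,f['fy'],f['cy']],[0,0,1.]]),np.array([f['k1'],0,0,0,0.])
def px2w(f,u,v,z):
    K,D=KD(f); p=cv2.undistortPoints(np.array([[[u,v]]],float),K,D)[0,0]
    T=np.array(f['pose']); d=T[:3,:3]@np.array([p[0],p[1],1]); o=T[:3,3]
    return o+d*(z-o[2])/d[2]
def w2px(f,P):
    K,D=KD(f); T=np.linalg.inv(np.array(f['pose'])); P=np.atleast_2d(P).astype(float)
    r,_=cv2.Rodrigues(T[:3,:3]); return cv2.projectPoints(P,r,T[:3,3],K,D)[0][:,0]
def crop(f,fn,u0,v0,u1,v1,s):
    im=f['pixels'][v0:v1,u0:u1]; cv2.imwrite(f'pics/{fn}.png',cv2.resize(im,None,fx=s,fy=s,interpolation=cv2.INTER_CUBIC))
E
python3 - <<'E'
from h import *
print(ctrl.get_obs())
for n in('scene','top'):
    f=grab(n,n+'0'); print(n,f['fx'],f['cx'],f['k1'],np.round(f['pose'],3))
E
```

```text
{'time': 0.0, 'q': array([ 1.27428412e+00,  3.09047051e-01,  1.63521550e+00,  2.68883595e-05,
        1.19972660e+00, -6.97125110e-02]), 'joint_vel': array([ 2.19342007e-05, -4.02932990e-04, -8.26442378e-04,  9.89609780e-04,
        1.13412926e-03,  8.78440689e-04]), 'joint_efforts': array([-1.65883386e-03, -4.15242255e+01, -2.76674563e+01, -2.48635379e-04,
        1.00298412e-02, -2.92083744e-07]), 'tcp_pos': array([0.1403317 , 0.6082255 , 0.25200707]), 'eef_rot': array([-0.35545592, -3.12095265,  0.00369377]), 'wrist_force': array([0.62028197, 0.27041634, 0.33201189]), 'moment': array([-0.00463884,  0.0017035 , -0.02337131]), 'grip_width': 1.0004640911276905}
scene 535.1417003312905 280.07702963077253 -0.1600283927468672 [[ 0.826 -0.396  0.401  0.088]
 [-0.563 -0.59   0.578 -0.72 ]
 [ 0.008 -0.703 -0.711  0.879]
 [ 0.     0.     0.     1.   ]]
top 392.78520504481884 281.8897430359871 -0.012906139994253852 [[-0.008 -0.984  0.176  0.388]
 [-1.     0.003 -0.024 -0.063]
 [ 0.023 -0.176 -0.984  0.867]
 [ 0.     0.     0.     1.   ]]
```

```bash
ls pics
```

```text
scene0.pkl
scene0.png
top0.pkl
top0.png
```

View pics/scene0.png

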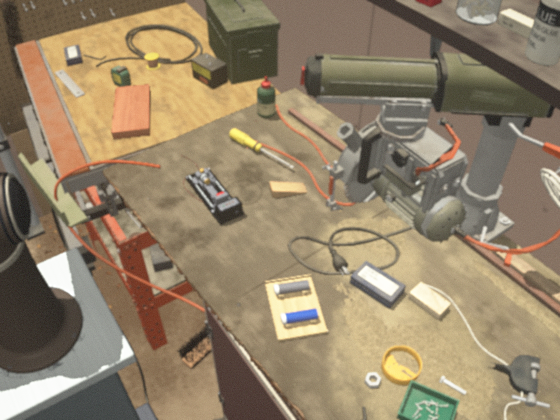

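View pics/top0.png

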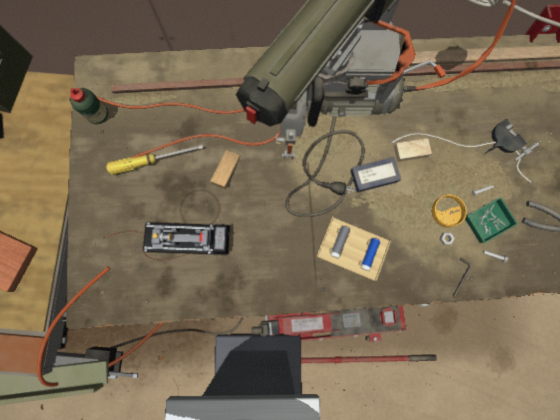

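The charger is at about (187,238) in the top view and the caddy at (355,249). The blue cell is on the caddy's right. I'll enlarge these next.

```bash
python3 - <<'E'
from h import *
t=load('top0'); s=load('scene0')
crop(t,'t_ch',135,210,240,265,7.5)
crop(t,'t_ca',310,210,400,285,8)
crop(s,'s_ch',180,155,250,225,8)
crop(s,'s_ca',260,270,335,345,8)
E
```

```text
(no output)
```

View pics/t_ch.png

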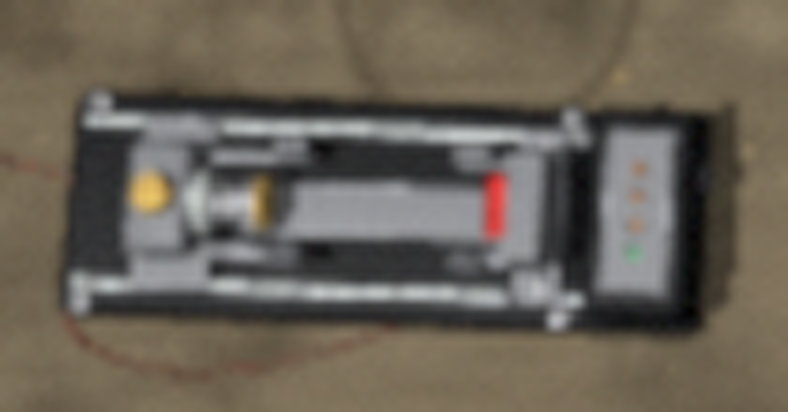

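View pics/t_ca.png

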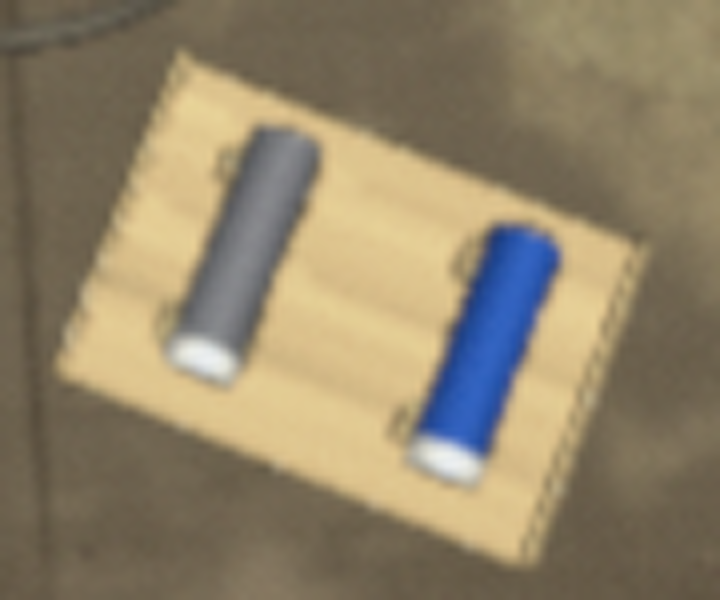

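View pics/s_ch.png

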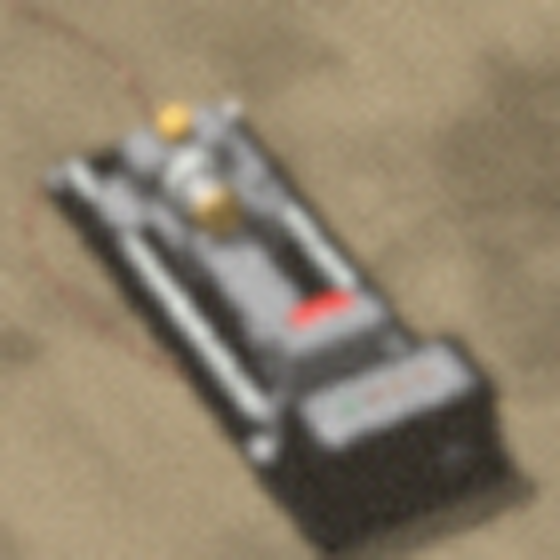

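View pics/s_ca.png

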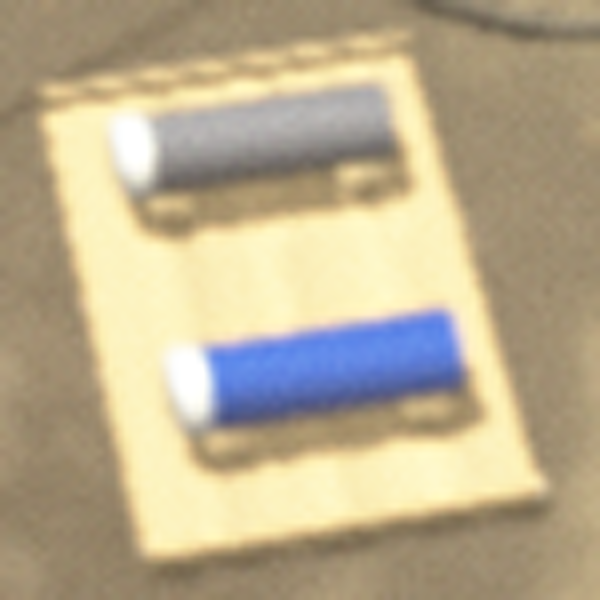

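```bash
cat > cell.py <<'E'
from h import *
from scipy.optimize import minimize
def bluemask(f,box):
    im=f['pixels'].astype(int); b,g,r=im[...,0],im[...,1],im[...,2]
    d=np.clip((b-r-25)/70.,0,1)   # soft
    m=np.zeros_like(d); u0,v0,u1,v1=box; m[v0:v1,u0:u1]=d[v0:v1,u0:u1]; return m
def cyl(x0,x1,n=24):
    a=np.linspace(0,2*np.pi,n,endpoint=False)
    return np.array([[x,10.5e-3*np.cos(t),10.5e-3*np.sin(t)] for x in(x0,x1) for t in a])
def pose(p):  # x,y,z,yaw,pitch(plus up)
    x,y,z,yaw,pit=p
    c,s=np.cos(yaw),np.sin(yaw); cp,sp=np.cos(pit),np.sin(pit)
    X=np.array([c*cp,s*cp,sp]);Y=np.array([-s,c,0]);return np.column_stack([X,Y,np.cross(X,Y)]),np.array([x,y,z])
def sil(f,p,x0,x1):
    R,t=pose(p); P=w2px(f,cyl(x0,x1)@R.T+t); S=8
    h=cv2.convexHull(P.astype(np.float32)); m=np.zeros(f['pixels'].shape[:2],np.uint8)
    u0,v0=np.floor(h[:,0].min(0)).astype(int)-3; u1,v1=np.ceil(h[:,0].max(0)).astype(int)+3
    big=np.zeros(((v1-v0)*S,(u1-u0)*S),np.uint8)
    hh=((h[:,0]+0.5-[u0,v0])*S-0.5)
    cv2.fillConvexPoly(big,np.round(hh*16).astype(np.int32),255,shift=4)
    out=np.zeros(m.shape,np.float32)
    sm=cv2.GaussianBlur(cv2.resize(big,(u1-u0,v1-v0),interpolation=cv2.INTER_AREA).astype(np.float32)/255,(0,0),0.7)
    out[v0:v1,u0:u1]=sm; return out
E
python3 - <<'E'
from cell import *
t=load('top0'); s=load('scene0')
mt=bluemask(t,(350,225,390,280)); ms=bluemask(s,(275,300,325,335))
print(mt.sum(),ms.sum())
pm=px2w(t,310+525/8,210+235/8,.0225);pp=px2w(t,310+445/8,210+465/8,.0225); print(pm,pp,np.linalg.norm(pm-pp))
yaw=np.arctan2(*(pp-pm)[1::-1]); c=(pm+pp)/2
def cost(v,views,dz=0):
    x,y,w,b=v; return sum(((sil(f,(x,y,.0225,w,0),-.035,b)-m)**2).sum() for f,m in views)
for nm,views in(('top',[(t,mt)]),('scene',[(s,ms)]),('both',[(t,mt),(s,ms)])):
    sim=np.array([[c[0],c[1],yaw,.027]]*5)+np.vstack([np.zeros(4),np.diag([.006,.006,.15,.004])])
    r=minimize(cost,sim[0],args=(views,),method='Nelder-Mead',options=dict(initial_simplex=sim,xatol=1e-5,fatol=1e-4))
    print(nm,np.round(r.x,4),r.fun)
E
```

```text
226.14285714285714 254.48571428571427
[ 0.47640307 -0.2869928   0.0225    ] [ 0.41474414 -0.26236917  0.0225    ] 0.06639388275699985
top [ 0.443  -0.2726  2.7326  0.022 ] 26.600208195969774
scene [ 0.4429 -0.27    2.7619  0.0197] 46.792817246170586
both [ 0.4428 -0.2715  2.7373  0.0205] 79.8629455904388
```

```bash
python3 - <<'E'
from h import *
t=load('top0'); s=load('scene0')
c=[px2w(t,310+u/8,210+v/8,.005) for u,v in((180,55),(645,245),(535,565),(60,375))]
c=np.array(c); print(np.round(c,4)); print([np.linalg.norm(c[i]-c[i-1]) for i in range(4)],c.mean(0))
e=(c[3]-c[0])+(c[2]-c[1]); print('yaw',np.arctan2(e[1],e[0]))
# charger: initial from lip and spring
def tp(u,v,z): return px2w(t,135+u/7.5,210+v/7.5,z)
def sp(u,v,z): return px2w(s,180+u/8,155+v/8,z)
lt=tp(497,172,.037);lb=tp(491,238,.037);print('lip top',lt,lb,np.linalg.norm(lt-lb))
lt=sp(352,295,.037);lb=sp(290,322,.037);print('lip scene',lt,lb)
tl=tp(82,97,.012);bl=tp(65,312,.012);print('left',tl,bl,np.linalg.norm(tl-bl))
tr=tp(707,115,.0);br=tp(697,328,.0);print('right',tr,br,np.linalg.norm(tr-br),(tr+br)/2-(tl+bl)/2, np.linalg.norm((tr+br)/2-(tl+bl)/2))
E
```

```text
[[ 0.5291 -0.1972  0.005 ]
 [ 0.4753 -0.325   0.005 ]
 [ 0.3881 -0.29    0.005 ]
 [ 0.4405 -0.1615  0.005 ]]
[np.float64(0.09554501972818123), np.float64(0.13870894891508115), np.float64(0.09390159364475696), np.float64(0.13866721483014602)] [ 0.45824967 -0.24342337  0.005     ]
yaw 2.7590340027319185
lip top [0.49048887 0.08766067 0.037     ] [0.4718193  0.08881844 0.037     ] 0.0187054322064895
lip scene [0.49362312 0.09178089 0.037     ] [0.47318874 0.09189414 0.037     ]
left [0.51607827 0.21341642 0.012     ] [0.45355659 0.21501032 0.012     ] 0.06254199112125446
right [0.51175179 0.03283894 0.        ] [0.44884103 0.03477097 0.        ] 0.0629404186442854 [-0.00452102 -0.18040841 -0.012     ] 0.18086358014929588
```

```bash
cat > ov.py <<'E'
from h import *
def chT(x,y,w): 
    c,s=np.cos(w),np.sin(w); return lambda P: (np.atleast_2d(P)/1000.)@np.array([[c,-s,0],[s,c,0],[0,0,1]]).T+[x,y,0]
def box(x0,x1,y0,y1,z0,z1):
    V=[(x,y,z) for x in(x0,x1) for y in(y0,y1) for z in(z0,z1)]
    E=[(0,1),(2,3),(4,5),(6,7),(0,2),(1,3),(4,6),(5,7),(0,4),(1,5),(2,6),(3,7)]
    return [(V[a],V[b]) for a,b in E]
def draw(f,fn,roi,S,segs,T):
    u0,v0,u1,v1=roi; im=cv2.resize(f['pixels'][v0:v1,u0:u1],None,fx=S,fy=S,interpolation=cv2.INTER_CUBIC)
    for (a,b),col in segs:
        p=(w2px(f,T([a,b]))+.5-[u0,v0])*S-.5
        cv2.line(im,tuple(np.round(p[0]).astype(int).tolist()),tuple(np.round(p[1]).astype(int).tolist()),col,1,cv2.LINE_AA)
    cv2.imwrite(f'pics/{fn}.png',im)
E
cat > o1.py <<'E'
from ov import *
import sys
x,y,w,e,n=[float(a) for a in sys.argv[1:6]]
T=chT(x,y,w); segs=[]
segs+=[(q,(0,255,255)) for q in box(-93,93,-33,33,0,12)]
segs+=[(q,(0,255,0)) for q in box(63,93,-33,33,12,40)]
segs+=[(q,(255,0,255)) for q in box(-72+e,-48+e,-12,12,12,42)]
segs+=[(((-32+e,-8,24.5),(-32+e,8,24.5)),(255,255,0)),(((-32+e,0,16.5),(-32+e,0,32.5)),(255,255,0)),(((31+e,-10,37),(31+e,10,37)),(255,255,0))]
segs+=[(q,(255,128,0)) for q in box(21+e,31+e,-11.75,11.75,26.9,27)+box(-31+e,-21+e,-11.75,11.75,26.9,27)]
nm=sys.argv[6]
draw(load('top'+nm),'ot%d'%n,(135,210,240,265),7.5,segs,T)
draw(load('scene'+nm),'os%d'%n,(180,155,250,225),8,segs,T)
E
python3 o1.py .4826 .124 -1.596 0 1 0
```

```text
(no output)
```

View pics/ot1.png

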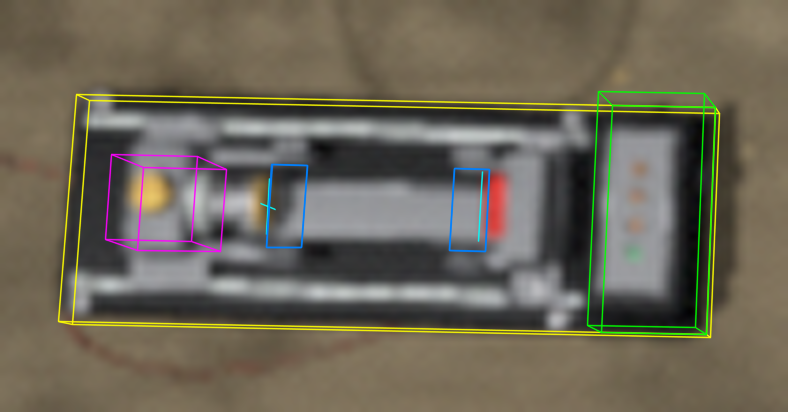

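View pics/os1.png

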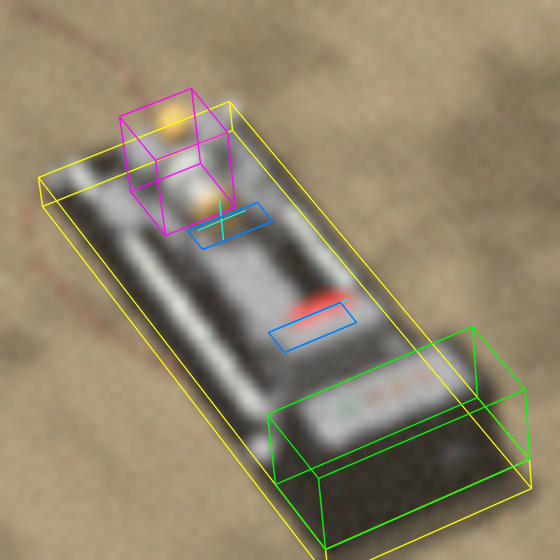

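```bash
cat > tri.py <<'E'
from h import *
def ray(f,u,v):
    K,D=KD(f); p=cv2.undistortPoints(np.array([[[u,v]]],float),K,D)[0,0]
    T=np.array(f['pose']); d=T[:3,:3]@np.array([p[0],p[1],1]); return T[:3,3],d/np.linalg.norm(d)
def tri(a,b):
    (o1,d1),(o2,d2)=a,b; A=np.column_stack([d1,-d2]); s=np.linalg.lstsq(A,o2-o1,rcond=None)[0]
    p,q=o1+s[0]*d1,o2+s[1]*d2; return (p+q)/2,np.linalg.norm(p-q)
E
python3 - <<'E'
from tri import *
t=load('top0'); s=load('scene0')
c,s_=np.cos(-1.596),np.sin(-1.596)
for n,a,b in(('ball',(150,192),(173,120)),('lipfar',(497,172),(352,295)),('lipnear',(491,238),(290,322)),('disc',(263,203),(212,203)),('ledG',(633,253),(350,408)),('panel c',(638,213),(389,393))):
    p,g=tri(ray(t,135+(a[0]+.5)/7.5-.5,210+(a[1]+.5)/7.5-.5),ray(s,180+(b[0]+.5)/8-.5,155+(b[1]+.5)/8-.5))
    d=p-[.4826,.124,0]; print(n,np.round(p*1000,1),'gap',round(g*1000,1),'charger',np.round([1000*(c*d[0]+s_*d[1]),1000*(-s_*d[0]+c*d[1]),p[2]*1000],1))
# large crops
crop(s,'s_big',180,160,245,222,12); crop(t,'t_big',140,220,200,262,13)
E
```

```text
ball [485.  184.3  43. ] gap 1.1 charger [-60.3   0.8  43. ]
lipfar [490.6  87.5  43.3] gap 0.2 charger [36.3  8.9 43.3]
lipnear [471.7  89.2  41.4] gap 1.3 charger [ 35.  -10.   41.4]
disc [482.4 155.8  32.2] gap 2.4 charger [-31.7  -1.   32.2]
ledG [467.7  49.2  41.7] gap 0.2 charger [ 75.1 -13.   41.7]
panel c [479.2  47.8  42.4] gap 0.4 charger [76.2 -1.5 42.4]
```

View pics/s_big.png

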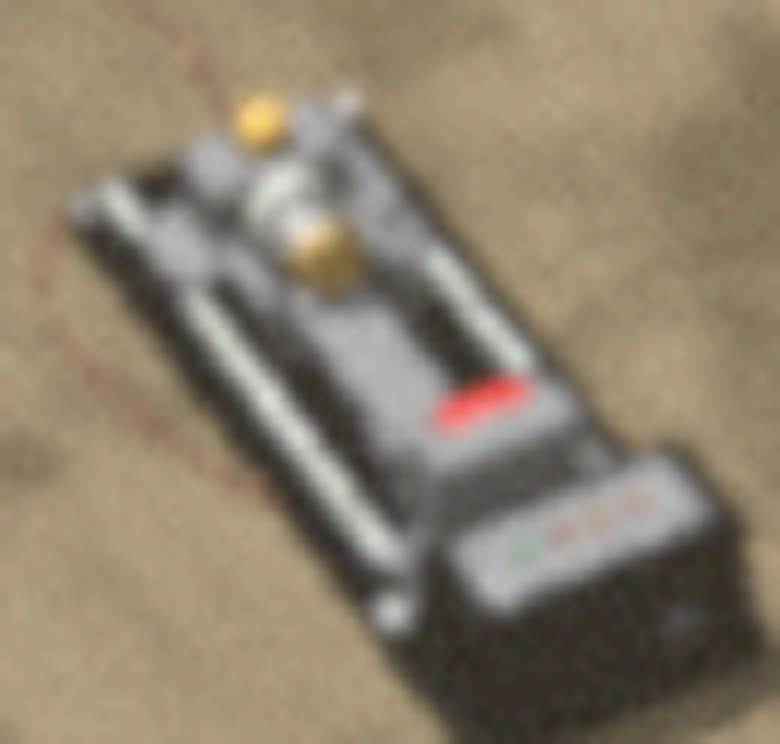

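View pics/t_big.png

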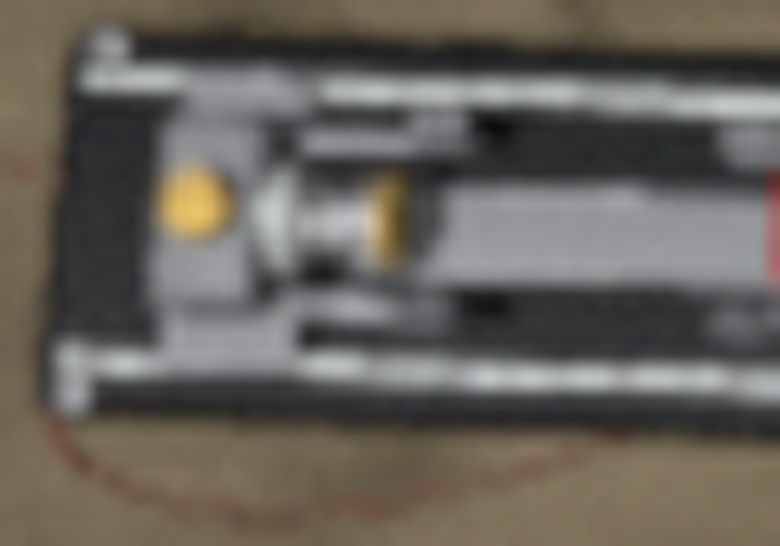

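```bash
python3 - <<'E'
from h import *
t=load('top0'); s=load('scene0')
for z in(.0325,.0245): print('spring',z,px2w(t,140+405/13-.5,220+220/13-.5,z))
print('spring scene face centre',px2w(s,180+328/12-.5,160+257/12-.5,.0245))
for z in(.035,.040): print('lip edge',z,px2w(t,135+487/7.5-.5,210+205/7.5-.5,z))
print('lip scene',[px2w(s,180+a/12-.5,160+b/12-.5,.040) for a,b in((430,412),(520,375),(442,430),(530,392))])
for a in((385,182),(385,239),(300,180),(300,236),(440,185),(440,240)): print('bed',a,px2w(t,135+a[0]/7.5-.5,210+a[1]/7.5-.5,.014))
print(ctrl.tcp_to_tips)
E
```

```text
spring 0.0325 [0.48387077 0.15305192 0.0325    ]
spring 0.0245 [0.48478483 0.15512162 0.0245    ]
spring scene face centre [0.48471518 0.16010637 0.0245    ]
lip edge 0.035 [0.4824369  0.09166142 0.035     ]
lip edge 0.04 [0.48187251 0.09073277 0.04      ]
lip scene [array([0.47239254, 0.09428952, 0.04      ]), array([0.49184385, 0.09367525, 0.04      ]), array([0.47183753, 0.08865224, 0.04      ]), array([0.49104978, 0.08846495, 0.04      ])]
bed (385, 182) [0.49163882 0.12522287 0.014     ]
bed (385, 239) [0.47507565 0.12464574 0.014     ]
bed (300, 180) [0.49232949 0.14978044 0.014     ]
bed (300, 236) [0.47605963 0.14913237 0.014     ]
bed (440, 185) [0.49069368 0.10930953 0.014     ]
bed (440, 240) [0.47471049 0.10880423 0.014     ]
0.022
```

Call:
{"op": "play_rows", "data": {
  "targets": [
    [0.17,-0.5,0,-0.029],
    [0.34,-1,0,-0.058]
  ],
  "hand": 0.6,
  "grip_force": 20
}}

```text
time: 0.35
tcp_pos: [0.1743, 0.5069, 0.2511]
eef_rot: [-0.922, -3.003, 0.006]
wrist_force: [0.3, -0.1, -0.1]
grip_width: 0.607
```

Call:
{"op": "play_rows", "data": {
  "targets": [
    [0.17,-0.5,0,-0.029],
    [0.34,-1,0,-0.058]
  ]
}}

```text
time: 0.6
tcp_pos: [0.2084, 0.4049, 0.2505]
eef_rot: [-1.458, -2.781, 0.007]
wrist_force: [-0.1, -0.3, 0.2]
grip_width: 0.602
```

Call:
{"op": "play_rows", "data": {
  "targets": [
    [0.17,-0.5,0,-0.029],
    [0.34,-1,0,-0.058]
  ]
}}

```text
time: 0.85
tcp_pos: [0.2424, 0.303, 0.2501]
eef_rot: [-1.944, -2.466, 0.008]
wrist_force: [1.1, -0.4, 0.0]
grip_width: 0.598
```

Call:
{"op": "play_rows", "data": {
  "targets": [
    [0.17,-0.5,0,-0.029],
    [0.34,-1,0,-0.058]
  ]
}}

```text
time: 1.1
tcp_pos: [0.2763, 0.2013, 0.2499]
eef_rot: [-2.364, -2.066, 0.007]
wrist_force: [1.4, -0.5, 0.4]
grip_width: 0.598
```

Call:
{"op": "play_rows", "data": {
  "targets": [
    [0.17,-0.5,0,-0.029],
    [0.34,-1,0,-0.058]
  ]
}}

```text
time: 1.35
tcp_pos: [0.3103, 0.0997, 0.2498]
eef_rot: [-2.703, -1.595, 0.005]
wrist_force: [1.8, 0.7, -0.3]
grip_width: 0.605
```

Call:
{"op": "play_rows", "data": {
  "targets": [
    [0.17,-0.5,0,-0.029],
    [0.34,-1,0,-0.058]
  ]
}}

```text
time: 1.6
tcp_pos: [0.3443, -0.0021, 0.2498]
eef_rot: [-2.951, -1.069, 0.003]
wrist_force: [0.4, 0.0, -0.4]
grip_width: 0.6
```

Call:
{"op": "play_rows", "data": {
  "targets": [
    [0.17,-0.5,0,-0.029],
    [0.34,-1,0,-0.058]
  ]
}}

```text
time: 1.85
tcp_pos: [0.3783, -0.1039, 0.2496]
eef_rot: [-3.097, -0.506, 0.001]
wrist_force: [0.8, 0.8, -0.1]
grip_width: 0.599
```

Call:
{"op": "play_rows", "data": {
  "targets": [
    [0.18,-0.42,0,-0.029],
    [0.35,-0.85,-0.3,-0.057]
  ],
  "hand": 0.5
}}

```text
time: 2.1
tcp_pos: [0.4156, -0.1919, 0.2214]
eef_rot: [-3.14, 0.065, -0.009]
wrist_force: [0.9, 0.2, 0.4]
grip_width: 0.502
```

Call:
{"op": "play_rows", "data": {
  "targets": [
    [0.18,-0.42,-0.4,-0.029],
    [0.352,-0.85,-0.8,-0.058],
    [0.352,-0.85,-0.9,-0.058]
  ]
}}

```text
time: 2.48
tcp_pos: [0.4494, -0.278, 0.1272]
eef_rot: [-3.074, 0.637, 0.001]
wrist_force: [-0.9, 1.4, 0.1]
grip_width: 0.495
```

```bash
python3 - <<'E'
from h import *
o=ctrl.get_obs(); print(o['tcp_pos'],o['eef_rot'],o['q'],o['wrist_force'])
f=grab('top','top1'); s=grab('scene','scene1'); crop(f,'t1',310,200,400,290,6);crop(s,'s1',250,250,340,350,6)
E
```

```text
[ 0.4493852  -0.27798904  0.12717492] [-3.07446234e+00  6.36899765e-01  5.35016001e-04] [-0.63726073  0.28561248  1.95177985  0.0019574   0.90528842  1.34086369] [-0.90391509  1.4458705   0.1016908 ]
```

View pics/s1.png

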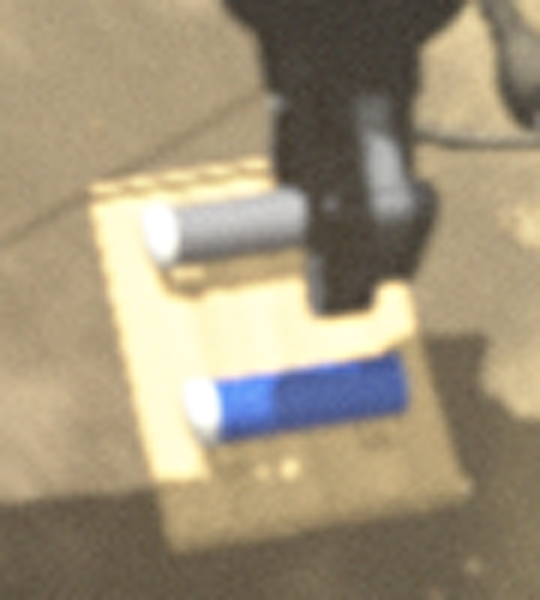

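Call:
{"op": "play_rows", "data": {
  "targets": [
    [-0.01,0.04,-0.3,0.002],
    [-0.01,0.04,-0.6,0.002],
    [-0.01,0.04,-0.8,0.002],
    [-0.01,0.04,-0.9,0.002],
    [-0.01,0.04,-0.9,0.002]
  ]
}}

```text
time: 3.2
tcp_pos: [0.4482, -0.2712, 0.0399]
eef_rot: [-3.08, 0.611, -0.001]
wrist_force: [1.1, -0.3, 0.3]
grip_width: 0.496
```

```bash
python3 - <<'E'
from h import *
o=ctrl.get_obs(); print(o['tcp_pos'],o['eef_rot'],o['wrist_force'])
f=grab('top','top2'); s=grab('scene','scene2'); crop(f,'t2',310,200,400,290,6);crop(s,'s2',250,250,340,350,6)
E
```

```text
[ 0.448167   -0.27119279  0.03987915] [-3.07961302e+00  6.10860274e-01 -1.37464007e-03] [ 1.08516749 -0.26767598  0.33870467]
```

View pics/s2.png

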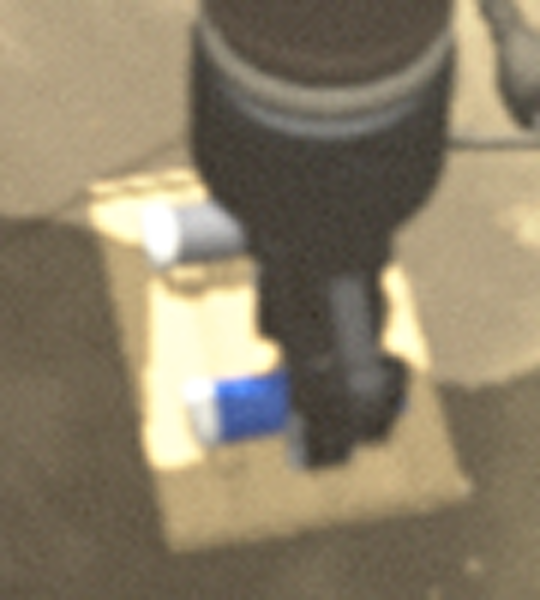

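View pics/t2.png

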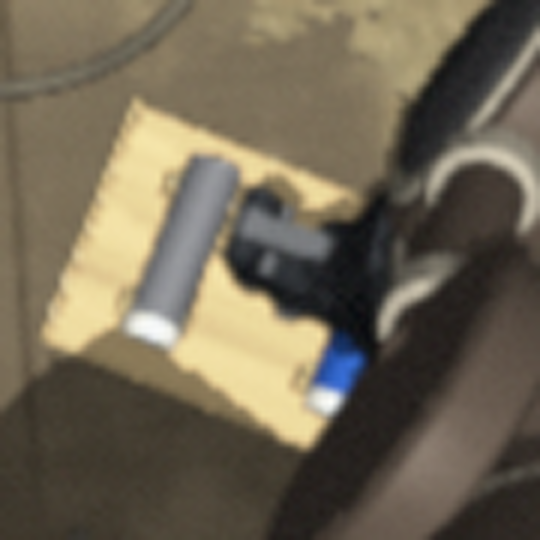

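Call:
{"op": "play_rows", "data": {
  "targets": [
    [0,-0.02,-0.03,0],
    [0,-0.02,-0.03,0],
    [0,-0.02,-0.03,0],
    [0,-0.02,-0.03,0],
    [0,-0.02,-0.03,0]
  ],
  "hand": 0.1,
  "grip_force": 25
}}

```text
time: 3.92
tcp_pos: [0.4497, -0.2749, 0.0385]
eef_rot: [3.081, -0.612, 0.007]
wrist_force: [-0.8, -0.8, 5.6]
grip_width: 0.234
```

```bash
python3 - <<'E'
from h import *
o=ctrl.get_obs(); print(o['tcp_pos'],o['eef_rot'],o['wrist_force'],o['grip_width'])
E
```

```text
[ 0.44970893 -0.27493384  0.03846967] [ 3.08134462 -0.6121923   0.00705802] [-0.81321692 -0.80845135  5.56280158] 0.23394734530661018
```

Call:
{"op": "play_rows", "data": {
  "targets": [
    [0,0,0.1,0],
    [0,0,0.3,0],
    [0,0,0.45,0],
    [0,0,0.45,0],
    [0,0,0.45,0]
  ]
}}

```text
time: 4.55
tcp_pos: [0.4493, -0.2746, 0.0831]
eef_rot: [-3.081, 0.612, -0.006]
wrist_force: [0.7, -0.9, -0.9]
grip_width: 0.233
```

```bash
python3 - <<'E'
from h import *
o=ctrl.get_obs(); print(o['tcp_pos'],o['eef_rot'],o['wrist_force'],o['grip_width'])
f=grab('top','top3'); s=grab('scene','scene3'); crop(f,'t3',310,200,400,290,6);crop(s,'s3',250,240,340,340,6)
E
```

```text
[ 0.44932464 -0.27460428  0.08313355] [-3.08105307  0.61202602 -0.00592729] [ 0.74810653 -0.88839859 -0.92975516] 0.23251609796961964
```

View pics/s3.png

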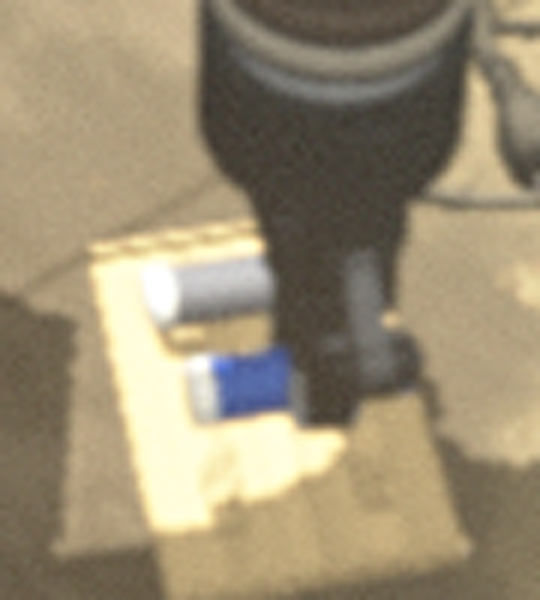

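Call:
{"op": "play_rows", "data": {
  "targets": [
    [0.18,-0.08,0,0],
    [0.4,-0.17,0,0],
    [0.544,-0.228,0,0],
    [0.544,-0.228,-0.2,0],
    [0.544,-0.228,-0.35,0],
    [0.544,-0.228,-0.35,0]
  ]
}}

```text
time: 5.4
tcp_pos: [0.5005, -0.2953, 0.0446]
eef_rot: [-3.078, 0.612, 0.006]
wrist_force: [-0.9, -0.6, -0.8]
grip_width: 0.231
```

```bash
python3 - <<'E'
from h import *
o=ctrl.get_obs(); print(o['tcp_pos'],o['eef_rot'],o['wrist_force'],o['grip_width'])
f=grab('top','top4'); s=grab('scene','scene4'); crop(f,'t4',310,190,410,290,6);crop(s,'s4',250,240,350,340,6)
E
```

```text
[ 0.50049216 -0.29530696  0.04459803] [-3.07785512  0.61167701  0.00557188] [-0.90626515 -0.57277312 -0.79350136] 0.23104187285824218
```

View pics/s4.png

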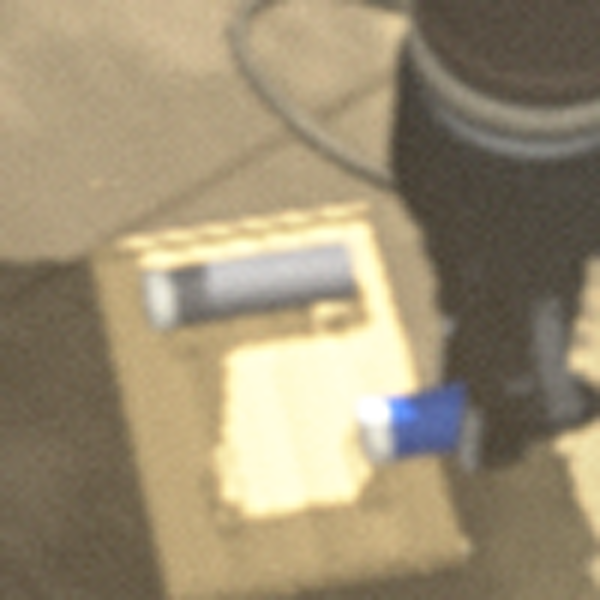

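View pics/t4.png

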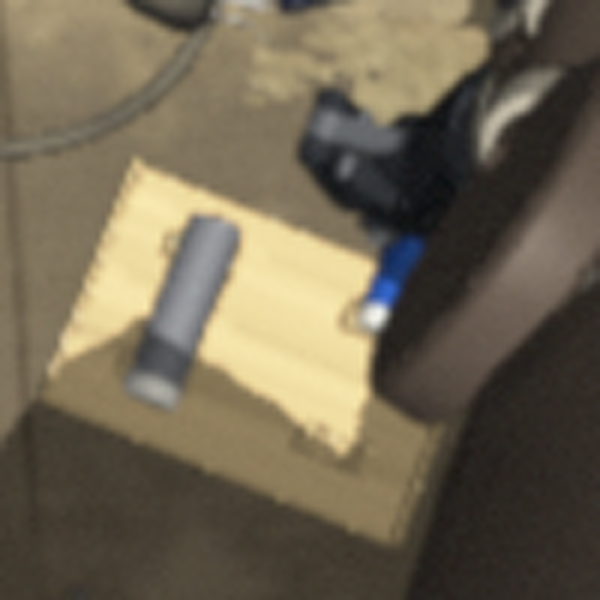

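Call:
{"op": "play_rows", "data": {
  "targets": [
    [0.03,-0.01,-0.03,0],
    [0.03,-0.01,-0.06,0],
    [0.03,-0.01,-0.06,0]
  ]
}}

```text
time: 5.88
tcp_pos: [0.5054, -0.2976, 0.0408]
eef_rot: [-3.08, 0.612, -0.001]
wrist_force: [0.1, -0.3, 0.0]
grip_width: 0.229
```

Call:
{"op": "play_rows", "data": {
  "targets": [
    [0,0,-0.02,0],
    [0,0,-0.04,0],
    [0,0,-0.04,0]
  ]
}}

```text
time: 6.25
tcp_pos: [0.5057, -0.2982, 0.0374]
eef_rot: [-3.081, 0.611, -0.002]
wrist_force: [-1.8, -1.1, 3.6]
grip_width: 0.229
```

```bash
python3 - <<'E'
from h import *
o=ctrl.get_obs(); print(o['tcp_pos'],o['eef_rot'],o['wrist_force'],o['moment'],o['grip_width'])
s=grab('scene','scene5'); crop(s,'s5',250,240,350,340,6)
E
```

```text
[ 0.50566135 -0.2982279   0.03744323] [-3.08079848e+00  6.11459566e-01 -2.15012632e-03] [-1.75568837 -1.07499376  3.58303144] [-0.11205847  0.37875473  0.0850712 ] 0.2292575213271504
```

View pics/s5.png

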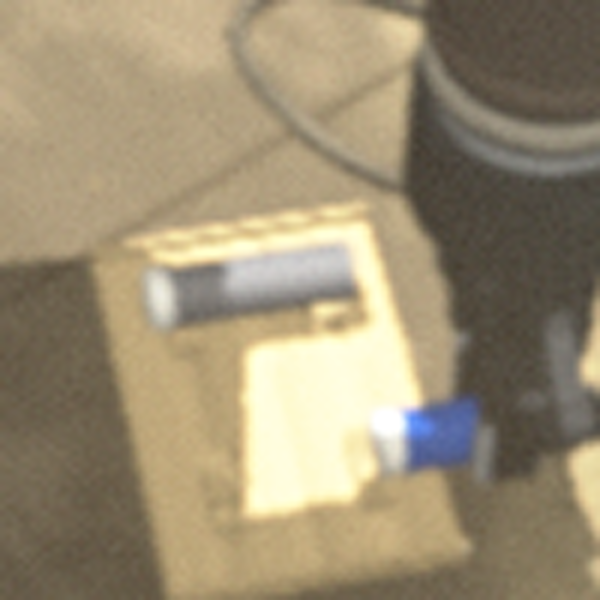

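Call:
{"op": "play_rows", "data": {
  "targets": [
    [-0.02,0.01,-0.02,0],
    [-0.03,0.01,-0.04,0],
    [-0.03,0.01,-0.05,0],
    [-0.03,0.01,-0.05,0]
  ]
}}

```text
time: 6.8
tcp_pos: [0.5059, -0.2986, 0.0343]
eef_rot: [3.08, -0.613, 0.014]
wrist_force: [3.0, -1.1, 5.7]
grip_width: 0.235
```

```bash
python3 - <<'E'
from h import *
o=ctrl.get_obs(); print(o['tcp_pos'],o['eef_rot'],o['wrist_force'],o['moment'],o['grip_width'])
s=grab('scene','scene6'); crop(s,'s6',250,240,350,340,6)
E
```

```text
[ 0.50592564 -0.29857711  0.03426532] [ 3.08003232 -0.61307407  0.01416096] [ 3.03301604 -1.05173167  5.69392371] [-0.00905694 -0.36726076  0.02592433] 0.23469207808293846
```

View pics/s6.png

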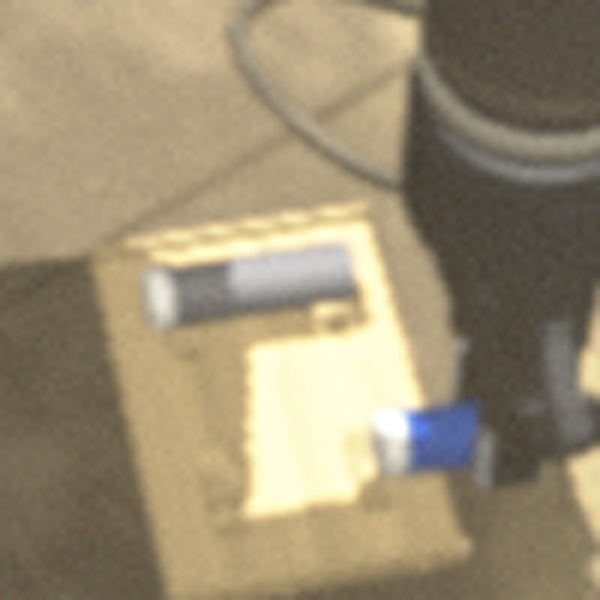

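Call:
{"op": "play_rows", "data": {
  "targets": [
    [0,0,-0.03,0],
    [0,0,-0.05,0],
    [0,0,-0.07,0],
    [0,0,-0.07,0]
  ]
}}

```text
time: 7.35
tcp_pos: [0.5075, -0.2992, 0.0302]
eef_rot: [3.08, -0.613, 0.018]
wrist_force: [-3.2, 2.9, 17.1]
grip_width: 0.23
```

```bash
python3 - <<'E'
from h import *
o=ctrl.get_obs(); print(o['tcp_pos'],o['eef_rot'],o['wrist_force'],o['moment'],o['grip_width'])
s=grab('scene','scene7'); crop(s,'s7',250,240,350,340,6)
E
```

```text
[ 0.50746783 -0.29918168  0.03021604] [ 3.07952359 -0.61348399  0.01795956] [-3.24614495  2.89113614 17.14394194] [0.49996028 0.62650356 0.07140345] 0.2301046503666975
```

View pics/s7.png

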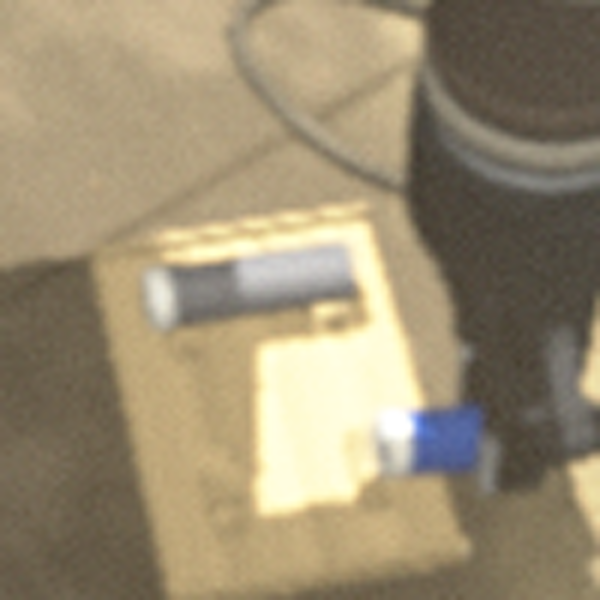

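Call:
{"op": "play_rows", "data": {
  "targets": [
    [0,0,0.2,0],
    [0,0,0.6,0],
    [-0.3,0,1,0],
    [-0.7,0.2,1,0.02]
  ]
}}

```text
time: 7.9
tcp_pos: [0.4403, -0.2817, 0.1339]
eef_rot: [3.108, -0.414, 0.032]
wrist_force: [-0.9, -0.1, -0.4]
grip_width: 0.237
```

Call:
{"op": "play_rows", "data": {
  "targets": [
    [0,0.5,0.05,0.029],
    [0,1,0.1,0.058]
  ]
}}

```text
time: 8.15
tcp_pos: [0.4396, -0.1806, 0.1437]
eef_rot: [3.136, 0.161, 0.034]
wrist_force: [1.4, -0.2, -0.7]
grip_width: 0.232
```

Call:
{"op": "play_rows", "data": {
  "targets": [
    [0,0.5,0,0.029],
    [0,1,0,0.058]
  ]
}}

```text
time: 8.4
tcp_pos: [0.4388, -0.0787, 0.1431]
eef_rot: [-3.05, -0.734, -0.034]
wrist_force: [0.9, -0.1, -0.9]
grip_width: 0.229
```

Call:
{"op": "play_rows", "data": {
  "targets": [
    [0,0.5,0,0.029],
    [0,1,0,0.058]
  ]
}}

```text
time: 8.65
tcp_pos: [0.4379, 0.0232, 0.1425]
eef_rot: [-2.859, -1.28, -0.032]
wrist_force: [1.6, 0.3, -0.4]
grip_width: 0.232
```

Call:
{"op": "play_rows", "data": {
  "targets": [
    [0.1,0.3,0,0.029],
    [0.1,0.6,0,0.058],
    [0.1,0.6,0,0.087],
    [0.1,0.6,0,0.1]
  ]
}}

```text
time: 9.15
tcp_pos: [0.4471, 0.0841, 0.1417]
eef_rot: [-2.314, -2.101, -0.025]
wrist_force: [0.1, 0.2, -1.1]
grip_width: 0.235
```

```bash
python3 - <<'E'
from h import *
o=ctrl.get_obs(); print(o['tcp_pos'],o['eef_rot'],o['wrist_force'],o['moment'],o['grip_width'],o['q'])
r=o['eef_rot'];a=np.arctan2(r[1],r[0]);print('jaw',(2*a-np.pi/2+np.pi)%(2*np.pi)-np.pi)
s=grab('scene','scene8');t=grab('top','top8')
E
```

```text
[0.44705135 0.08405816 0.14172944] [-2.31392893 -2.10116632 -0.02542883] [ 0.08998741  0.16710982 -1.05966046] [ 0.04467147  0.04474463 -0.00444869] 0.23499517683865812 [0.07536028 0.12714531 2.11319195 0.02883885 0.89840875 0.15373432]
jaw -0.09630512376691236
```

View pics/scene8.png

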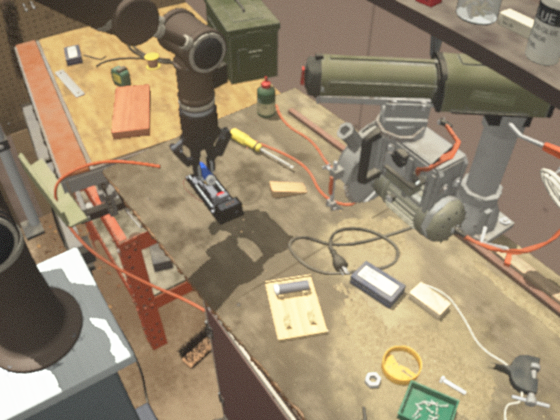

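View pics/top8.png

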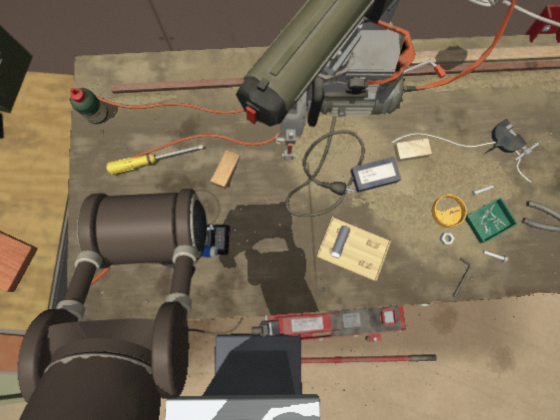

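```bash
python3 - <<'E'
from h import *
crop(load('scene8'),'s8',160,130,260,230,8)
E
```

```text
(no output)
```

View pics/s8.png

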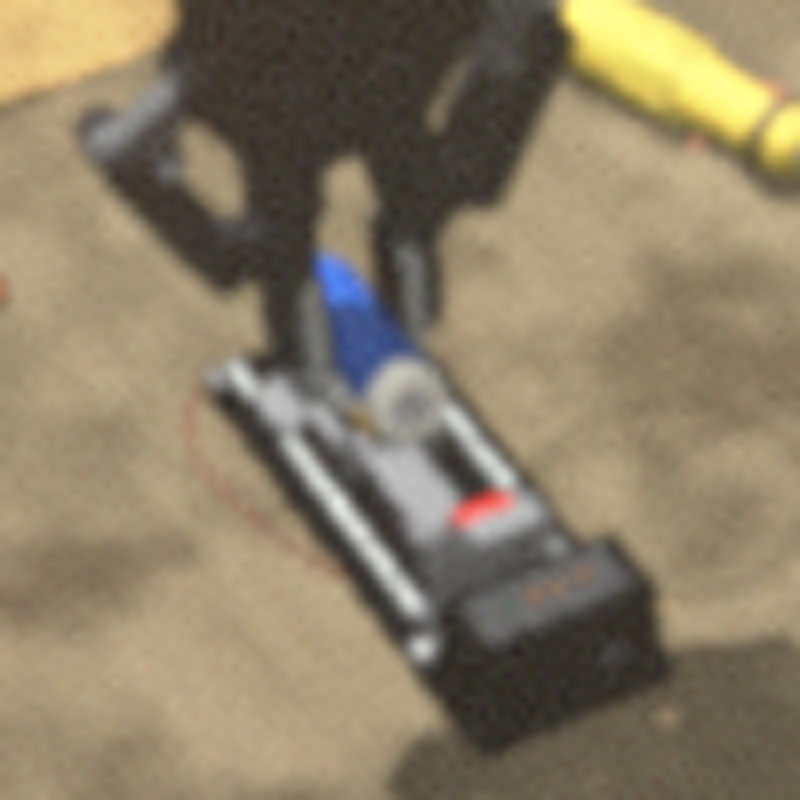

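```bash
cat > ovc.py <<'E'
from cell import *
def cellov(f,fn,tcp,jaw,gx,dz,pit,roi,S,draw=True):
    yaw=jaw-np.pi/2
    X=np.array([np.cos(yaw)*np.cos(pit),np.sin(yaw)*np.cos(pit),np.sin(pit)])
    c=np.array(tcp)-[0,0,dz]-gx*X
    R,t=pose((*c,yaw,pit)); n=24
    P=w2px(f,cyl(-.035,.035,n)@R.T+t); P2=w2px(f,cyl(.027,.027,n)@R.T+t)
    u0,v0,u1,v1=roi; im=cv2.resize(f['pixels'][v0:v1,u0:u1],None,fx=S,fy=S,interpolation=cv2.INTER_CUBIC)
    tr=lambda p:np.round((p+.5-[u0,v0])*S-.5).astype(np.int32)
    cv2.polylines(im,[tr(P[:n])],True,(0,255,0),1);cv2.polylines(im,[tr(P[n:])],True,(0,255,255),1)
    for i in(0,6,12,18): cv2.line(im,tr(P[i]).tolist(),tr(P[n+i]).tolist(),(255,0,255),1)
    return im,c,X
E
python3 - <<'E'
from ovc import *
f=load('scene8'); ims=[]
for pit,gx in((0,-.006),(8,-.006),(12,-.006),(16,-.006)):
    im,c,X=cellov(f,'',[.4471,.0841,.1417],-.096,gx,.016,np.radians(pit),(190,150,225,190),11); ims.append(im)
cv2.imwrite('pics/c8.png',np.vstack([np.hstack(ims[:2]),np.hstack(ims[2:])])[:880,:770]); print(ims[0].shape)
cv2.imwrite('pics/c8.png',cv2.resize(np.hstack(ims),None,fx=.5,fy=.5))
E
```

```text
(440, 385, 3)
```

View pics/c8.png

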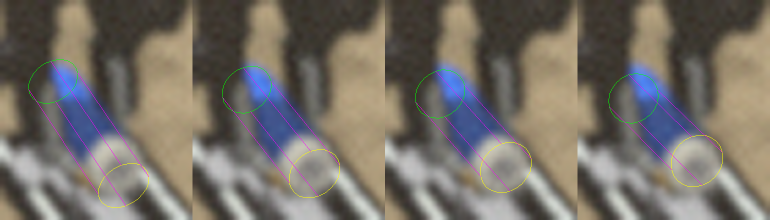

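Call:
{"op": "play_rows", "data": {
  "targets": [
    [0.18,0.2,0,0.011],
    [0.362,0.418,-0.2,0.011],
    [0.362,0.418,-0.45,0.011],
    [0.362,0.418,-0.65,0.011],
    [0.362,0.418,-0.65,0.011]
  ]
}}

```text
time: 9.88
tcp_pos: [0.4811, 0.1251, 0.0747]
eef_rot: [-2.244, -2.171, -0.018]
wrist_force: [0.2, 0.3, -1.0]
grip_width: 0.233
```

```bash
cat > st.py <<'E'
from h import *
import sys
o=ctrl.get_obs(); print('t',o['time'],'tcp',np.round(o['tcp_pos'],4),'F',np.round(o['wrist_force'],1),'M',np.round(o['moment'],2),'g',round(o['grip_width'],3))
r=o['eef_rot'];a=np.arctan2(r[1],r[0]);print('jaw',round((2*a-np.pi/2+np.pi)%(2*np.pi)-np.pi,3),np.round(r,3))
n=sys.argv[1]
s=grab('scene','scene'+n); crop(s,'s'+n,175,145,250,220,8)
E
python3 st.py 9
```

```text
t 9.875 tcp [0.4811 0.1251 0.0747] F [ 0.2  0.3 -1. ] M [-0.    0.01 -0.04] g 0.233
jaw -0.033 [-2.244 -2.171 -0.018]
```

View pics/s9.png

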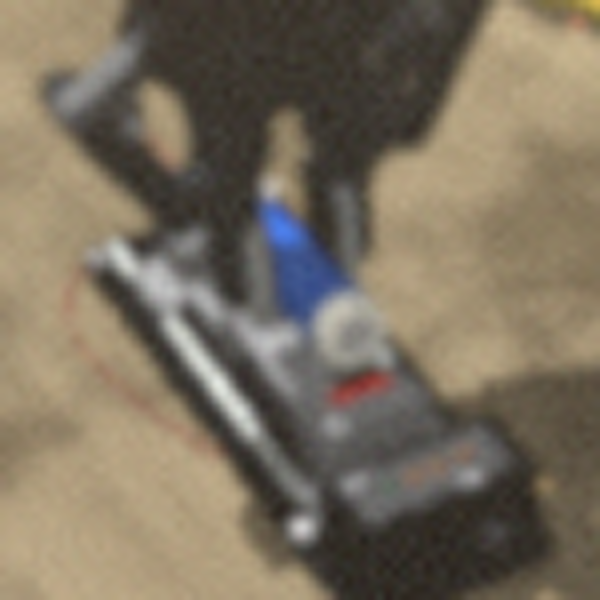

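```bash
cat > pl.py <<'E'
from tri import *
import sys
def planex(fn,u,v,x0=.4832,k=.03,y0=.125):
    o,d=ray(load(fn),u,v)   # plane x = x0+k*(y-y0)
    s=(x0+k*(o[1]-y0)-o[0])/(d[0]-k*d[1]); return o+s*d
if __name__=='__main__':
    fn=sys.argv[1]
    for a in sys.argv[2:]:
        u,v=[float(q) for q in a.split(',')]
        print(a,np.round(planex(fn,175+(u+.5)/8-.5,145+(v+.5)/8-.5),4))
E
python3 pl.py scene9 350,330 268,195 360,388
python3 - <<'E'
from ovc import *
f=load('scene9'); ims=[]
for pit in(8,12,16,20):
    im,c,X=cellov(f,'',[.4811,.1251,.0747],-.033,-.006,.016,np.radians(pit),(195,160,230,205),5.5); ims.append(im); print(pit,c+.035*X,c-.035*X)
cv2.imwrite('pics/c9.png',np.hstack(ims))
E
```

```text
350,330 [0.4823 0.0951 0.0592]
268,195 [0.4838 0.1434 0.0745]
360,388 [0.4822 0.0921 0.039 ]
8 [0.47976041 0.08452111 0.0644061 ] [0.48204751 0.15380214 0.05466398]
12 [0.47977681 0.08501778 0.06722438] [0.48203592 0.15345084 0.05267056]
16 [0.47979965 0.08570973 0.07000113] [0.48201976 0.15296141 0.05070652]
20 [0.47982883 0.08659358 0.07272283] [0.48199912 0.15233625 0.04878142]
```

View pics/c9.png

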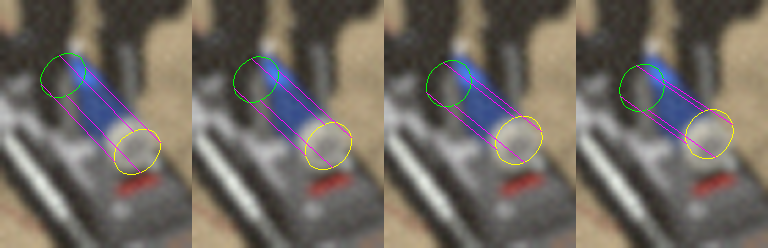

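```bash
python3 - <<'E'
from h import *
t=grab('top','top9'); crop(t,'t9',170,205,250,275,8); crop(load('top8'),'t8',170,205,250,275,8)
E
```

```text
(no output)
```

View pics/t9.png

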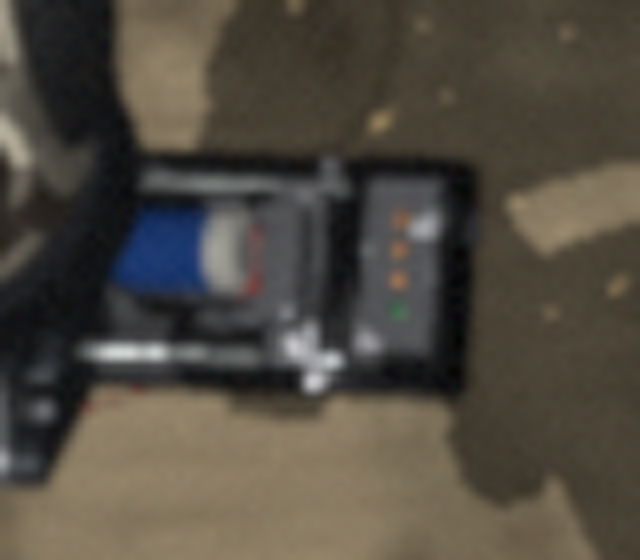

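View pics/t8.png

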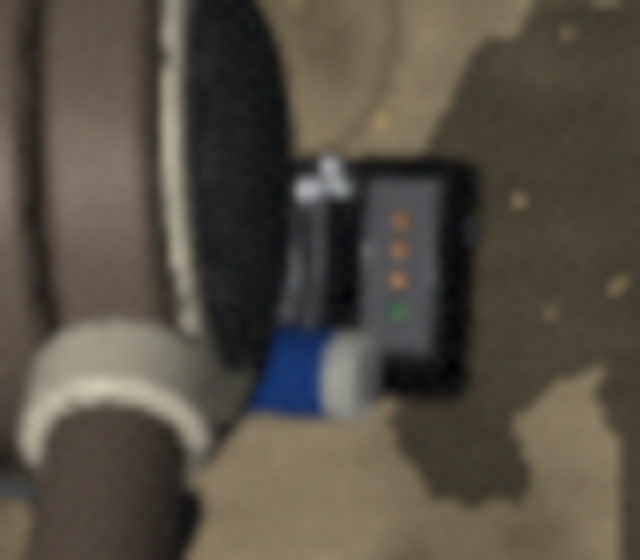

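```bash
python3 - <<'E'
from tri import *
def T(n,a,b,os=(175,145)):
    p,g=tri(ray(load('top'+n),170+(a[0]+.5)/8-.5,205+(a[1]+.5)/8-.5),ray(load('scene'+n),os[0]+(b[0]+.5)/8-.5,os[1]+(b[1]+.5)/8-.5)); return np.round(p*1000,1),round(g*1000,1)
for u in(236,242,248): print(u,T('9',(u,249),(350,330)))
print(T('8',(360,373),(407,398),(160,130)))
E
```

```text
236 (array([480. ,  87.2,  66.6]), np.float64(2.7))
242 (array([479.5,  85.5,  68.2]), np.float64(3.4))
248 (array([479. ,  83.8,  69.8]), np.float64(4.0))
(array([442.9,  44.8, 136. ]), np.float64(2.9))
```

```bash
python3 - <<'E'
from h import *
t=load('top9')
for u,v in((242,249),(205,250),(160,251)): print(px2w(t,170+(u+.5)/8-.5,205+(v+.5)/8-.5,.066))
mx=[]
E
```

```text
[0.48128327 0.08520042 0.066     ]
[0.48106971 0.09459843 0.066     ]
[0.48086529 0.10602443 0.066     ]
```

Call:
{"op": "play_rows", "data": {
  "targets": [
    [0.015,0.005,-0.05,0],
    [0.015,0.005,-0.09,0],
    [0.015,0.005,-0.12,0],
    [0.015,0.005,-0.12,0]
  ]
}}

```text
time: 10.48
tcp_pos: [0.4845, 0.1258, 0.0646]
eef_rot: [-2.245, -2.173, -0.024]
wrist_force: [-0.4, -0.3, -1.0]
grip_width: 0.235
```

```bash
cat >> st.py <<'E'
t=grab('top','top'+n); crop(t,'t'+n,150,205,230,265,8)
a=cv2.imread(f'pics/s{n}.png'); b=cv2.imread(f'pics/t{n}.png'); 
a=cv2.resize(a,None,fx=.66,fy=.66);b=cv2.resize(b,None,fx=.62,fy=.62); h=max(a.shape[0],b.shape[0])
o=np.zeros((h,a.shape[1]+b.shape[1],3),np.uint8); o[:a.shape[0],:a.shape[1]]=a;o[:b.shape[0],a.shape[1]:]=b; cv2.imwrite(f'pics/st{n}.png',o)
E
python3 st.py 10
```

```text
t 10.475 tcp [0.4845 0.1258 0.0646] F [-0.4 -0.3 -1. ] M [-0.04  0.02  0.05] g 0.235
jaw -0.033 [-2.245 -2.173 -0.024]
```

View pics/st10.png

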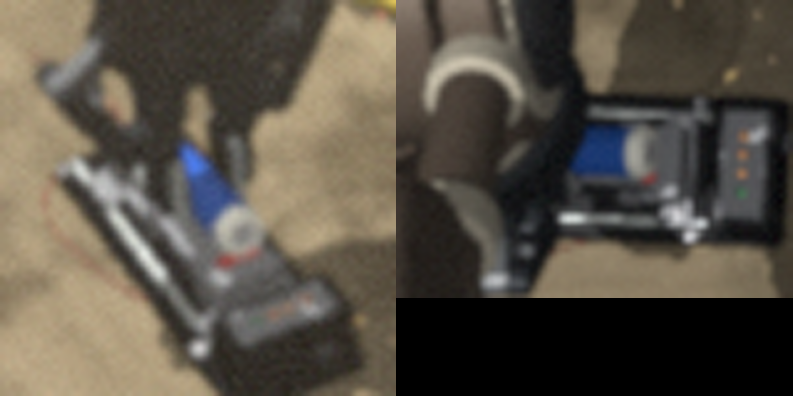

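Call:
{"op": "play_rows", "data": {
  "targets": [
    [-0.02,0,-0.02,0],
    [-0.02,0,-0.035,0],
    [-0.02,0,-0.035,0],
    [-0.02,0,-0.035,0]
  ]
}}

```text
time: 11.08
tcp_pos: [0.4827, 0.1259, 0.0616]
eef_rot: [-2.245, -2.173, -0.024]
wrist_force: [-1.4, 0.3, 3.5]
grip_width: 0.238
```

```bash
python3 st.py 11
```

```text
t 11.075 tcp [0.4827 0.1259 0.0616] F [-1.4  0.3  3.5] M [-0.09  0.29 -0.04] g 0.238
jaw -0.033 [-2.245 -2.173 -0.024]
```

View pics/t11.png

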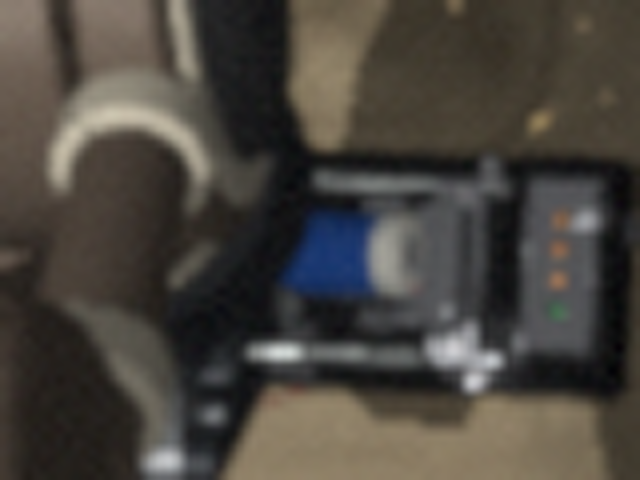

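Call:
{"op": "play_rows", "data": {
  "targets": [
    [0,0.02,0.01,0],
    [0,0.04,0.01,0],
    [0,0.04,0.01,0]
  ]
}}

```text
time: 11.55
tcp_pos: [0.4827, 0.1301, 0.0623]
eef_rot: [-2.245, -2.173, -0.024]
wrist_force: [0.2, -0.4, -0.4]
grip_width: 0.234
```

Call:
{"op": "play_rows", "data": {
  "targets": [
    [0,0.02,0,0],
    [0,0.04,0,0],
    [0,0.04,0,0]
  ]
}}

```text
time: 11.92
tcp_pos: [0.4826, 0.1343, 0.0622]
eef_rot: [-2.245, -2.174, -0.024]
wrist_force: [0.8, -0.1, -0.3]
grip_width: 0.237
```

```bash
python3 st.py 12
```

```text
t 11.925 tcp [0.4826 0.1343 0.0622] F [ 0.8 -0.1 -0.3] M [-0.   -0.01  0.01] g 0.237
jaw -0.032 [-2.245 -2.174 -0.024]
```

View pics/t12.png

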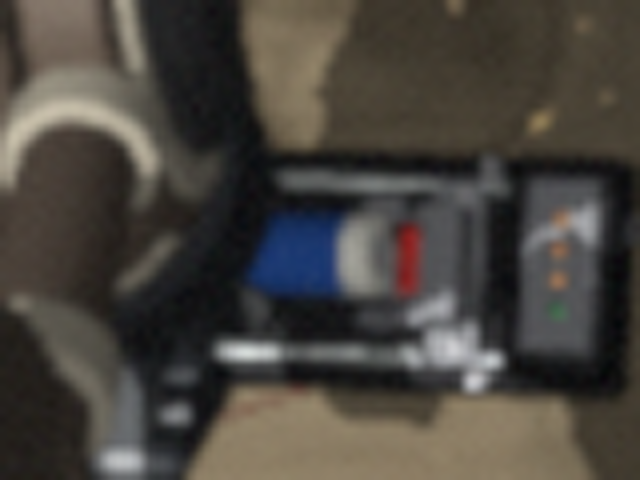

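View pics/s12.png

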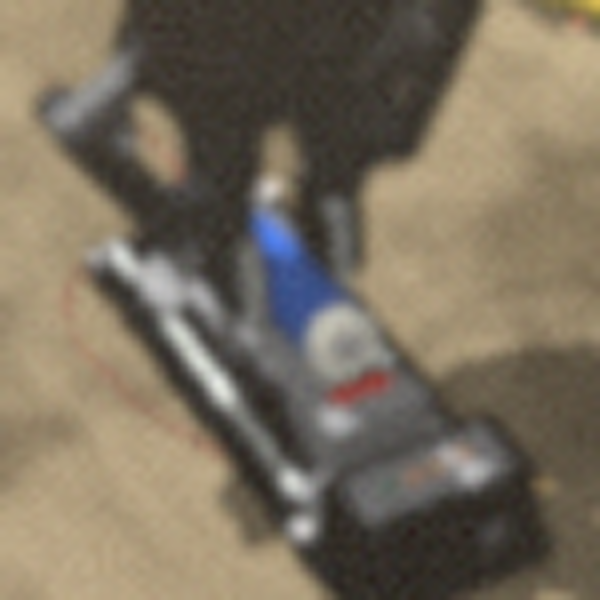

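Call:
{"op": "play_rows", "data": {
  "targets": [
    [0,-0.06,0.03,0],
    [0,-0.11,0.03,0],
    [0,-0.11,0,0],
    [0,-0.11,-0.02,0],
    [0,-0.11,-0.04,0],
    [0,-0.11,-0.055,0],
    [0,-0.11,-0.055,0]
  ]
}}

```text
time: 12.9
tcp_pos: [0.4832, 0.1238, 0.0575]
eef_rot: [-2.245, -2.173, -0.026]
wrist_force: [-1.2, 2.0, 5.6]
grip_width: 0.23
```

```bash
python3 st.py 13
```

```text
t 12.9 tcp [0.4832 0.1238 0.0575] F [-1.2  2.   5.6] M [ 0.11  0.27 -0.07] g 0.23
jaw -0.033 [-2.245 -2.173 -0.026]
```

View pics/st13.png

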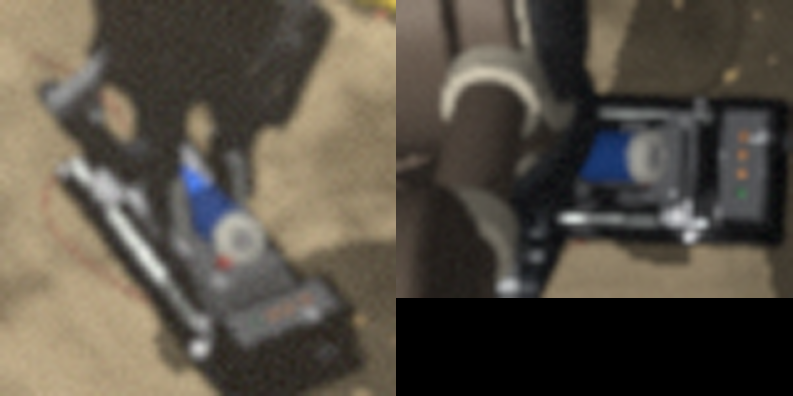

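Call:
{"op": "play_rows", "data": {
  "targets": [
    [0,0,-0.015,0],
    [0,0,-0.02,0],
    [0,0,-0.02,0],
    [0,0.0,0.01,0],
    [0,0.02,0.02,0],
    [0,0.03,0.02,0],
    [0,0.03,0.02,0]
  ]
}}

```text
time: 13.88
tcp_pos: [0.4829, 0.1269, 0.0592]
eef_rot: [-2.245, -2.173, -0.026]
wrist_force: [0.8, -0.2, -0.8]
grip_width: 0.234
```

```bash
python3 st.py 14; python3 - <<'E'
from ovc import *
o=ctrl.get_obs()
f=load('scene14');t=load('top14'); a=[];b=[]
for pit in(12,16,20):
    im,c,X=cellov(f,'',o['tcp_pos'],-.033,-.006,.016,np.radians(pit),(195,160,230,205),7); a.append(im)
    im,c,X=cellov(t,'',o['tcp_pos'],-.033,-.006,.016,np.radians(pit),(180,220,215,250),7); b.append(im)
cv2.imwrite('pics/c14.png',np.vstack([np.hstack(a),np.hstack(b)]))
E
```

```text
t 13.875 tcp [0.4829 0.1269 0.0592] F [ 0.8 -0.2 -0.8] M [-0.   -0.03 -0.01] g 0.234
jaw -0.033 [-2.245 -2.173 -0.026]
```

View pics/c14.png

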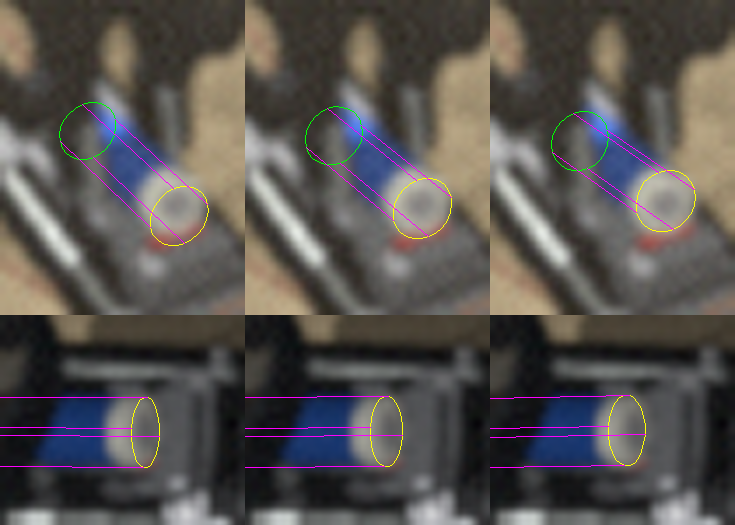

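Call:
{"op": "play_rows", "data": {
  "targets": [
    [0,0.02,0,0],
    [0,0.03,0,0],
    [0,0.03,0,0]
  ]
}}

```text
time: 14.35
tcp_pos: [0.483, 0.1299, 0.0592]
eef_rot: [-2.245, -2.173, -0.026]
wrist_force: [0.8, -0.7, -1.6]
grip_width: 0.236
```

Call:
{"op": "play_rows", "data": {
  "targets": [
    [0,0.02,0,0],
    [0,0.03,0,0],
    [0,0.03,0,0]
  ]
}}

```text
time: 14.72
tcp_pos: [0.483, 0.1325, 0.0592]
eef_rot: [-2.245, -2.174, -0.025]
wrist_force: [1.2, -3.7, -1.1]
grip_width: 0.233
```

Call:
{"op": "play_rows", "data": {
  "targets": [
    [0,0.02,0,0],
    [0,0.03,0,0],
    [0,0.03,0,0]
  ]
}}

```text
time: 15.1
tcp_pos: [0.483, 0.1352, 0.0592]
eef_rot: [-2.244, -2.175, -0.024]
wrist_force: [0.8, -6.0, 0.0]
grip_width: 0.231
```

Call:
{"op": "play_rows", "data": {
  "targets": [
    [0,0.02,0,0],
    [0,0.035,0,0],
    [0,0.04,0,0],
    [0,0.04,0,0]
  ]
}}

```text
time: 15.6
tcp_pos: [0.4832, 0.1383, 0.0592]
eef_rot: [-2.244, -2.177, -0.022]
wrist_force: [1.5, -8.0, -0.1]
grip_width: 0.233
```

```bash
python3 st.py 15
```

```text
t 15.6 tcp [0.4832 0.1383 0.0592] F [ 1.5 -8.  -0.1] M [-1.39 -0.16 -0.06] g 0.233
jaw -0.031 [-2.244 -2.177 -0.022]
```

View pics/t15.png

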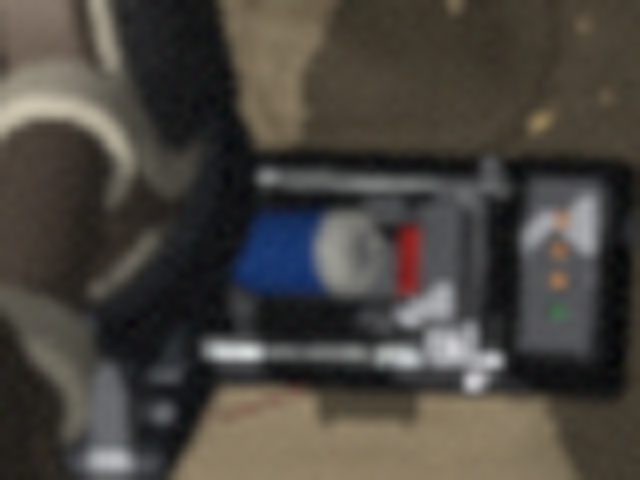

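View pics/s15.png

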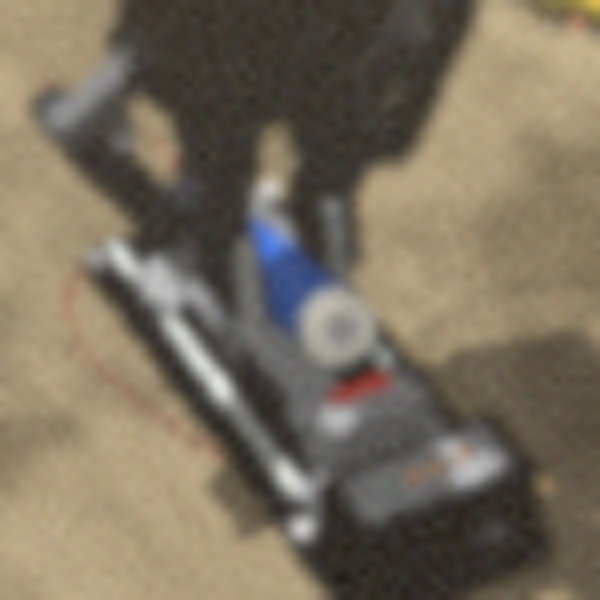

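Call:
{"op": "play_rows", "data": {
  "targets": [
    [0,0.005,-0.015,0],
    [0,0,-0.03,0],
    [0,0,-0.04,0],
    [0,0,-0.04,0]
  ]
}}

```text
time: 16.2
tcp_pos: [0.4837, 0.1376, 0.056]
eef_rot: [-2.245, -2.178, -0.022]
wrist_force: [-0.3, -7.7, 4.4]
grip_width: 0.234
```

```bash
python3 st.py 16
```

```text
t 16.2 tcp [0.4837 0.1376 0.056 ] F [-0.3 -7.7  4.4] M [-1.21  0.02 -0.01] g 0.234
jaw -0.03 [-2.245 -2.178 -0.022]
```

View pics/t16.png

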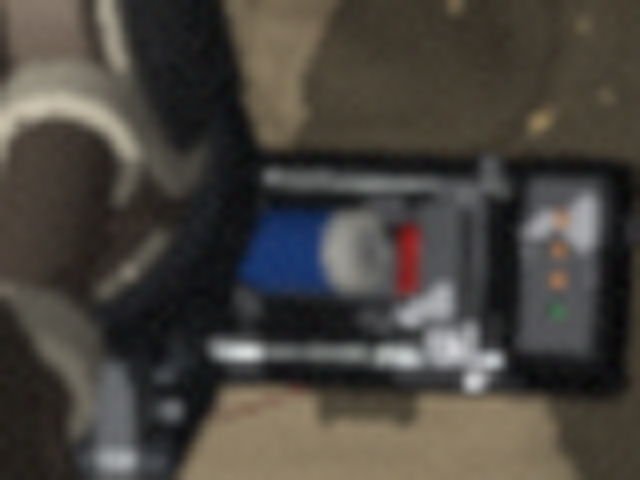

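Call:
{"op": "play_rows", "data": {
  "targets": [
    [0,0.02,-0.005,0],
    [0,0.025,-0.02,0],
    [0,0.02,-0.035,0],
    [0,0.02,-0.035,0]
  ]
}}

```text
time: 16.8
tcp_pos: [0.4845, 0.139, 0.054]
eef_rot: [-2.244, -2.18, -0.021]
wrist_force: [-2.5, -7.5, 11.2]
grip_width: 0.231
```

```bash
python3 st.py 17
```

```text
t 16.8 tcp [0.4845 0.139  0.054 ] F [-2.5 -7.5 11.2] M [-1.21  0.37  0.05] g 0.231
jaw -0.029 [-2.244 -2.18  -0.021]
```

View pics/st17.png

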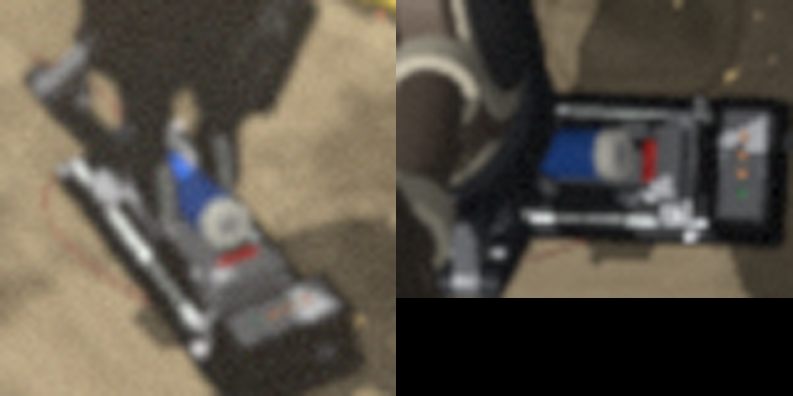

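Call:
{"op": "play_rows", "data": {
  "targets": [
    [-0.01,0.01,0.015,0],
    [-0.025,0.01,0.015,0],
    [-0.025,0.01,0.015,0]
  ]
}}

```text
time: 17.27
tcp_pos: [0.4829, 0.139, 0.0561]
eef_rot: [-2.245, -2.183, -0.021]
wrist_force: [1.5, -9.3, 2.0]
grip_width: 0.235
```

```bash
python3 st.py 18
```

```text
t 17.275 tcp [0.4829 0.139  0.0561] F [ 1.5 -9.3  2. ] M [-1.37 -0.22 -0.01] g 0.235
jaw -0.028 [-2.245 -2.183 -0.021]
```

View pics/t18.png

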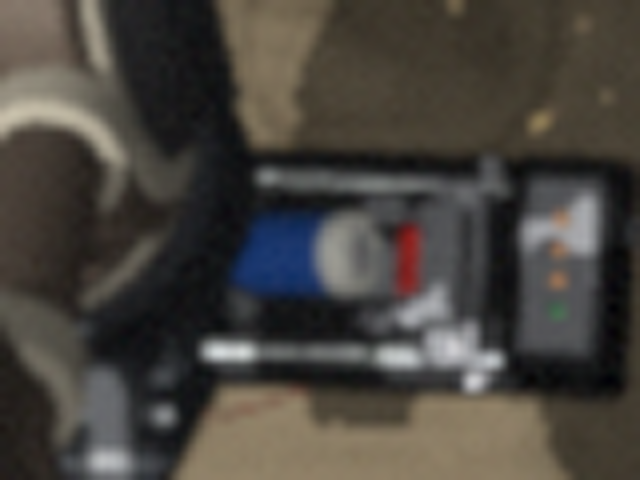

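Call:
{"op": "play_rows", "data": {
  "targets": [
    [-0.005,-0.005,-0.015,0],
    [-0.005,-0.005,-0.03,0],
    [-0.005,-0.01,-0.04,0],
    [-0.005,-0.01,-0.04,0]
  ]
}}

```text
time: 17.88
tcp_pos: [0.4833, 0.1375, 0.0538]
eef_rot: [-2.245, -2.185, -0.021]
wrist_force: [-2.2, -7.9, 10.4]
grip_width: 0.232
```

```bash
python3 st.py 19
```

```text
t 17.875 tcp [0.4833 0.1375 0.0538] F [-2.2 -7.9 10.4] M [-1.13  0.36  0.07] g 0.232
jaw -0.027 [-2.245 -2.185 -0.021]
```

View pics/st19.png

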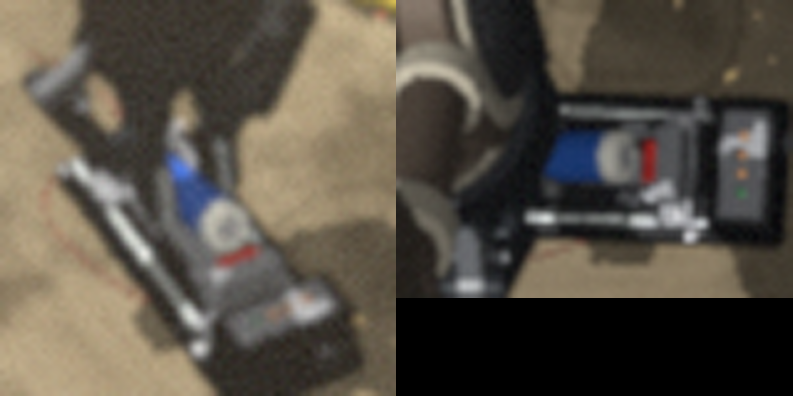

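Call:
{"op": "play_rows", "data": {
  "targets": [
    [-0.005,-0.02,0.04,0],
    [-0.005,-0.07,0.045,0],
    [-0.005,-0.115,0.045,0],
    [-0.005,-0.115,0.045,0]
  ]
}}

```text
time: 18.48
tcp_pos: [0.4828, 0.1262, 0.0582]
eef_rot: [-2.246, -2.183, -0.022]
wrist_force: [-0.5, 0.9, -0.8]
grip_width: 0.227
```

```bash
python3 st.py 20
```

```text
t 18.475 tcp [0.4828 0.1262 0.0582] F [-0.5  0.9 -0.8] M [-0.04  0.01  0.04] g 0.227
jaw -0.028 [-2.246 -2.183 -0.022]
```

View pics/st20.png

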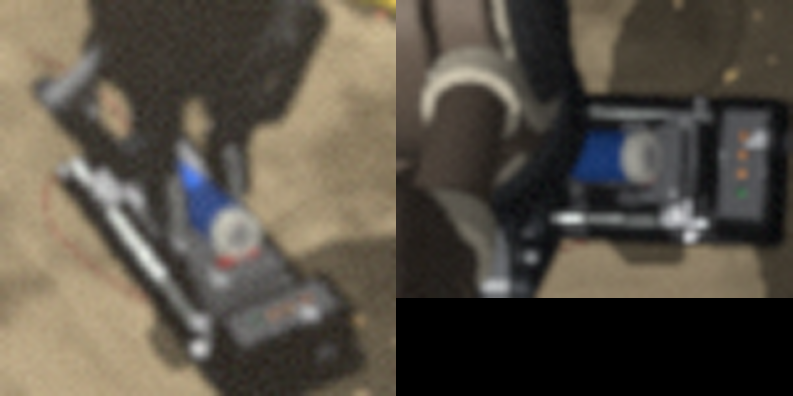

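Call:
{"op": "play_rows", "data": {
  "targets": [
    [-0.003,0,-0.02,0],
    [-0.003,0,-0.04,0],
    [-0.003,0,-0.05,0],
    [-0.003,0,-0.05,0]
  ]
}}

```text
time: 19.08
tcp_pos: [0.483, 0.1268, 0.0538]
eef_rot: [-2.246, -2.184, -0.023]
wrist_force: [-1.0, 1.1, 6.1]
grip_width: 0.235
```

Call:
{"op": "play_rows", "data": {
  "targets": [
    [0,0,-0.02,0],
    [0,0,-0.03,0],
    [0,0,-0.04,0],
    [0,0,-0.04,0]
  ]
}}

```text
time: 19.58
tcp_pos: [0.4837, 0.1275, 0.0505]
eef_rot: [-2.246, -2.184, -0.026]
wrist_force: [-1.8, 1.8, 4.3]
grip_width: 0.229
```

```bash
python3 st.py 21
```

```text
t 19.575 tcp [0.4837 0.1275 0.0505] F [-1.8  1.8  4.3] M [ 0.07  0.19 -0.06] g 0.229
jaw -0.028 [-2.246 -2.184 -0.026]
```

View pics/st21.png

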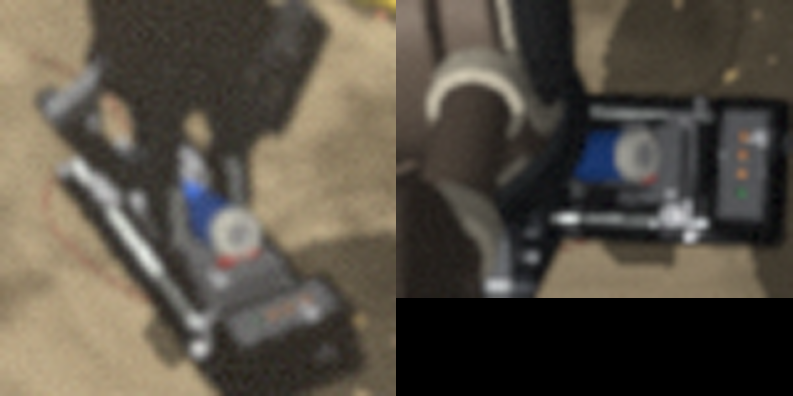

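Call:
{"op": "play_rows", "data": {
  "targets": [
    [-0.01,0.003,-0.015,0],
    [-0.01,0.005,-0.03,0],
    [-0.01,0.005,-0.035,0],
    [-0.01,0.005,-0.035,0]
  ]
}}

```text
time: 20.18
tcp_pos: [0.4842, 0.1287, 0.0489]
eef_rot: [-2.247, -2.184, -0.029]
wrist_force: [-2.6, 0.7, 12.0]
grip_width: 0.228
```

```bash
python3 st.py 22;  python3 - <<'E'
from ovc import *
o=ctrl.get_obs()
f=load('scene22');t=load('top22'); a=[];b=[]
for pit in(20,25,30):
    im,c,X=cellov(f,'',o['tcp_pos']+[.0013,0,0],-.033,-.006,.016,np.radians(pit),(195,160,230,205),7); a.append(im)
    im,c,X=cellov(t,'',o['tcp_pos']+[.0013,0,0],-.033,-.006,.016,np.radians(pit),(180,220,215,250),7); b.append(im)
cv2.imwrite('pics/c22.png',np.vstack([np.hstack(a),np.hstack(b)]))
E
```

```text
t 20.175 tcp [0.4842 0.1287 0.0489] F [-2.6  0.7 12. ] M [-0.24  0.39 -0.03] g 0.228
jaw -0.028 [-2.247 -2.184 -0.029]
```

View pics/c22.png

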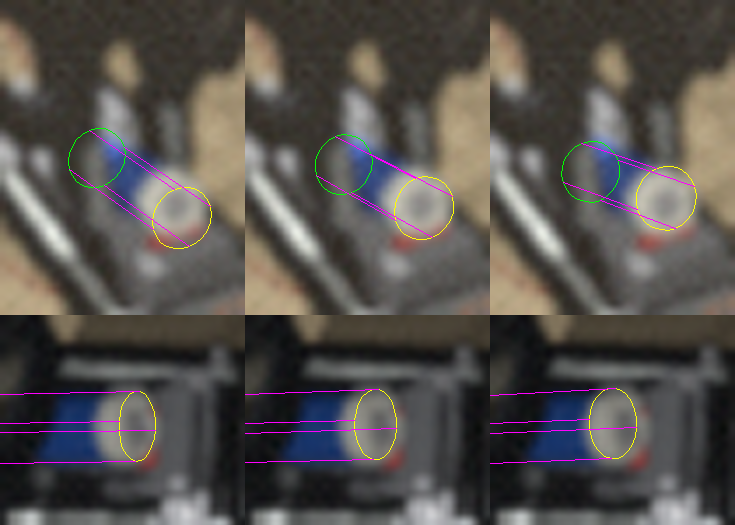

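Call:
{"op": "play_rows", "data": {
  "targets": [
    [-0.01,0,0.01,0],
    [-0.01,0,0.01,0]
  ]
}}

```text
time: 20.52
tcp_pos: [0.4837, 0.1289, 0.0502]
eef_rot: [-2.247, -2.185, -0.031]
wrist_force: [0.5, 0.3, 1.1]
grip_width: 0.229
```

Call:
{"op": "play_rows", "data": {
  "targets": [
    [0,0,0,0],
    [0,0,0,0],
    [0,0,0,0],
    [0,0,0,0]
  ],
  "hand": 0.45
}}

```text
time: 21.02
tcp_pos: [0.4835, 0.1289, 0.05]
eef_rot: [-2.247, -2.185, -0.031]
wrist_force: [0.6, 0.5, 0.6]
grip_width: 0.452
```

```bash
python3 st.py 23
```

```text
t 21.025 tcp [0.4835 0.1289 0.05  ] F [0.6 0.5 0.6] M [-0.02  0.02 -0.03] g 0.452
jaw -0.028 [-2.247 -2.185 -0.031]
```

View pics/st23.png

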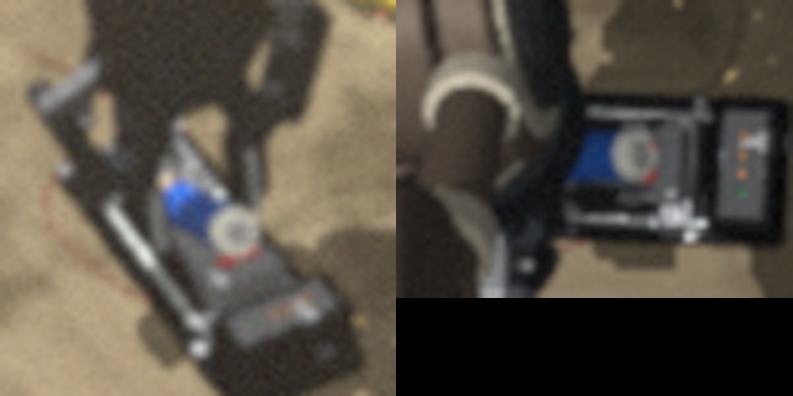

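```bash
python3 - <<'E'
from tri import *
p,g=tri(ray(load('top23'),150+385.5/8-.5,205+246/8-.5),ray(load('scene23'),175+357.5/8-.5,145+350/8-.5)); print(p,g)
E
```

```text
[0.48311498 0.09215137 0.05358702] 0.001176457472985042
```

View pics/s23.png

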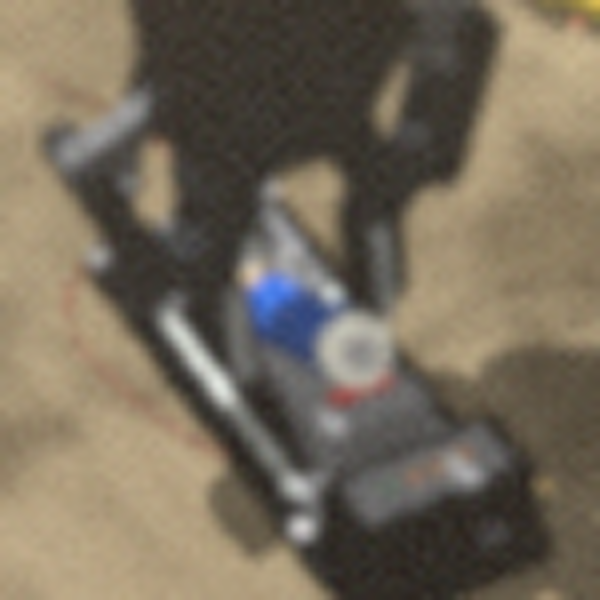

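View pics/t23.png

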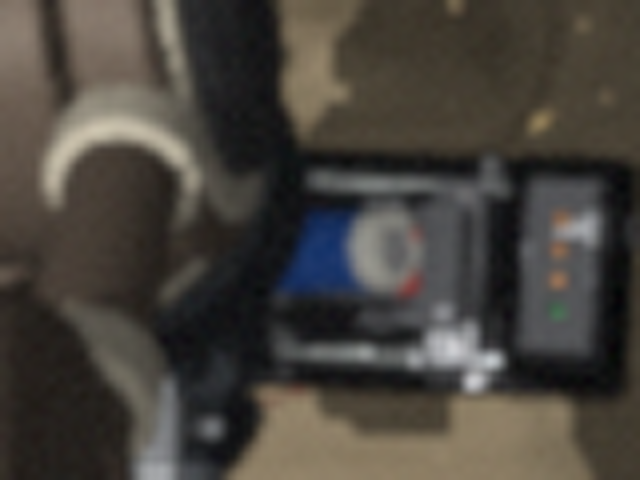

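Call:
{"op": "play_rows", "data": {
  "targets": [
    [-0.01,-0.03,0.05,0],
    [-0.01,-0.083,0.057,0],
    [-0.01,-0.083,0.057,0],
    [-0.01,-0.083,0.057,0]
  ]
}}

```text
time: 21.62
tcp_pos: [0.4826, 0.1204, 0.0558]
eef_rot: [-2.247, -2.185, -0.031]
wrist_force: [-1.6, 0.7, 0.6]
grip_width: 0.452
```

Call:
{"op": "play_rows", "data": {
  "targets": [
    [0,0,0,0],
    [0,0,0,0],
    [0,0,0,0],
    [0,0,0,0]
  ],
  "hand": 0.1,
  "grip_force": 25
}}

```text
time: 22.12
tcp_pos: [0.4826, 0.1204, 0.0558]
eef_rot: [-2.247, -2.185, -0.031]
wrist_force: [-0.8, -0.7, 0.6]
grip_width: 0.234
```

```bash
python3 st.py 24
```

```text
t 22.125 tcp [0.4826 0.1204 0.0558] F [-0.8 -0.7  0.6] M [-0.12  0.01  0.02] g 0.234
jaw -0.028 [-2.247 -2.185 -0.031]
```

View pics/st24.png

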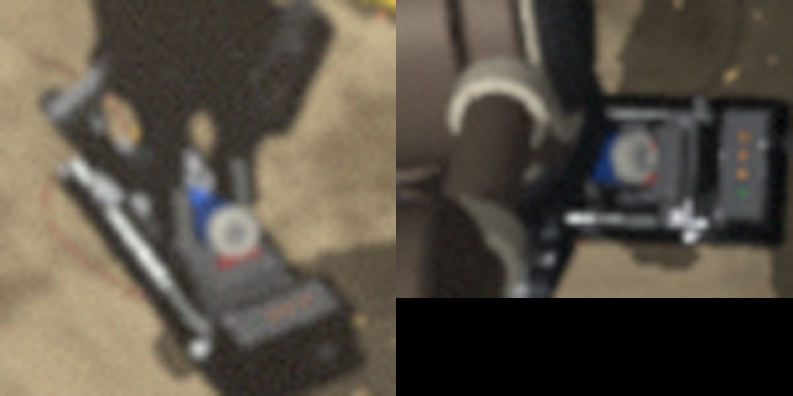

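Call:
{"op": "play_rows", "data": {
  "targets": [
    [0,0,0.03,0],
    [0,0,0.055,0],
    [0,0,0.055,0]
  ]
}}

```text
time: 22.6
tcp_pos: [0.4828, 0.1205, 0.0616]
eef_rot: [-2.248, -2.185, -0.032]
wrist_force: [0.7, -0.3, -1.2]
grip_width: 0.234
```

Call:
{"op": "play_rows", "data": {
  "targets": [
    [-0.002,0.02,0,0],
    [-0.002,0.04,0,0],
    [-0.002,0.05,0,0],
    [-0.002,0.05,0,0]
  ]
}}

```text
time: 23.1
tcp_pos: [0.4826, 0.1252, 0.0615]
eef_rot: [-2.247, -2.186, -0.031]
wrist_force: [0.6, -3.8, -0.8]
grip_width: 0.232
```

```bash
python3 st.py 25
```

```text
t 23.1 tcp [0.4826 0.1252 0.0615] F [ 0.6 -3.8 -0.8] M [-0.69 -0.04 -0.04] g 0.232
jaw -0.028 [-2.247 -2.186 -0.031]
```

View pics/st25.png

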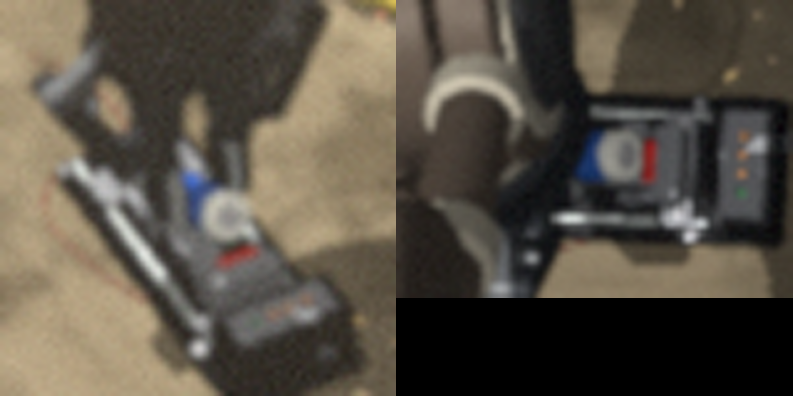

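Call:
{"op": "play_rows", "data": {
  "targets": [
    [-0.002,0.02,0,0],
    [-0.002,0.04,0,0],
    [-0.002,0.06,0,0],
    [-0.002,0.067,0,0],
    [-0.002,0.067,0,0]
  ]
}}

```text
time: 23.82
tcp_pos: [0.4827, 0.1311, 0.0616]
eef_rot: [-2.248, -2.188, -0.03]
wrist_force: [0.8, -8.2, 0.6]
grip_width: 0.23
```

```bash
python3 st.py 26
```

```text
t 23.825 tcp [0.4827 0.1311 0.0616] F [ 0.8 -8.2  0.6] M [-1.35 -0.16 -0.05] g 0.23
jaw -0.027 [-2.248 -2.188 -0.03 ]
```

View pics/t26.png

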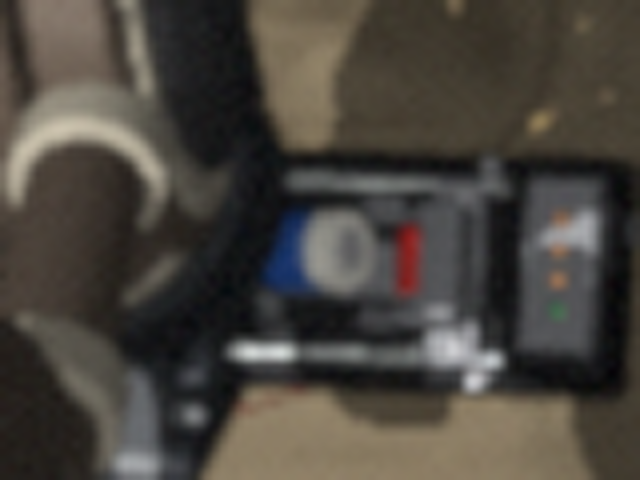

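Call:
{"op": "play_rows", "data": {
  "targets": [
    [-0.002,0.0,-0.015,0],
    [-0.002,-0.008,-0.03,0],
    [-0.002,-0.015,-0.045,0],
    [-0.002,-0.02,-0.055,0],
    [-0.002,-0.02,-0.055,0]
  ]
}}

```text
time: 24.55
tcp_pos: [0.4835, 0.1285, 0.0571]
eef_rot: [-2.248, -2.189, -0.031]
wrist_force: [-1.2, -6.5, 5.0]
grip_width: 0.233
```

```bash
python3 st.py 27
```

```text
t 24.55 tcp [0.4835 0.1285 0.0571] F [-1.2 -6.5  5. ] M [-1.01  0.04 -0.03] g 0.233
jaw -0.027 [-2.248 -2.189 -0.031]
```

View pics/st27.png

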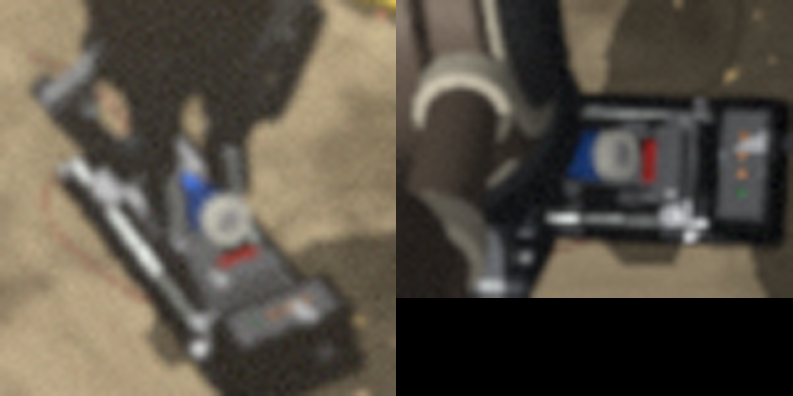

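Call:
{"op": "play_rows", "data": {
  "targets": [
    [-0.005,0.012,-0.015,0],
    [-0.008,0.014,-0.03,0],
    [-0.008,0.014,-0.045,0],
    [-0.008,0.014,-0.045,0]
  ]
}}

```text
time: 25.15
tcp_pos: [0.484, 0.1293, 0.0539]
eef_rot: [-2.249, -2.192, -0.032]
wrist_force: [-0.1, -7.8, 6.6]
grip_width: 0.23
```

```bash
python3 st.py 28
```

```text
t 25.15 tcp [0.484  0.1293 0.0539] F [-0.1 -7.8  6.6] M [-1.15  0.05  0.02] g 0.23
jaw -0.026 [-2.249 -2.192 -0.032]
```

View pics/st28.png

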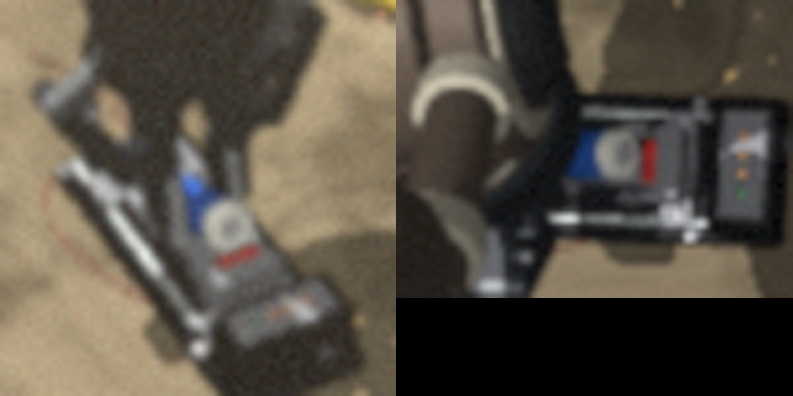

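Call:
{"op": "play_rows", "data": {
  "targets": [
    [-0.01,0.01,-0.02,0],
    [-0.012,0.01,-0.035,0],
    [-0.012,0.01,-0.05,0],
    [-0.012,0.01,-0.055,0]
  ]
}}

```text
time: 25.75
tcp_pos: [0.484, 0.1295, 0.0497]
eef_rot: [2.248, 2.193, 0.033]
wrist_force: [-0.3, -8.5, 8.6]
grip_width: 0.229
```

```bash
python3 st.py 29
```

```text
t 25.75 tcp [0.484  0.1295 0.0497] F [-0.3 -8.5  8.6] M [-1.27  0.13  0.  ] g 0.229
jaw -0.025 [2.248 2.193 0.033]
```

View pics/t29.png

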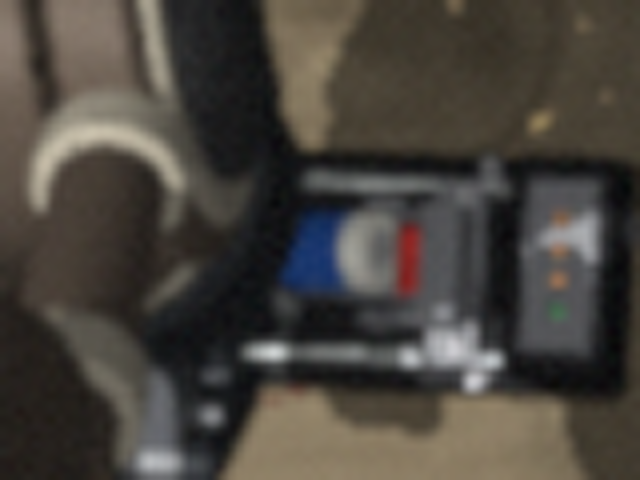

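View pics/s29.png

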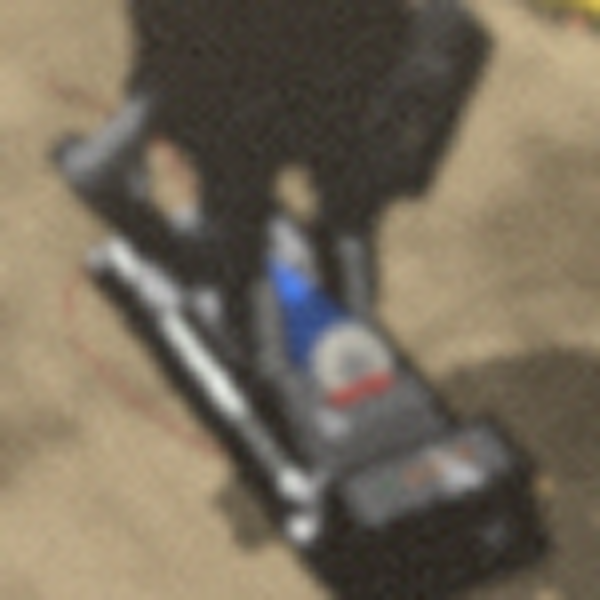

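Call:
{"op": "play_rows", "data": {
  "targets": [
    [-0.008,0.012,-0.02,0],
    [-0.01,0.014,-0.035,0],
    [-0.01,0.014,-0.05,0],
    [-0.01,0.014,-0.055,0]
  ]
}}

```text
time: 26.35
tcp_pos: [0.4842, 0.13, 0.0456]
eef_rot: [2.245, 2.192, 0.033]
wrist_force: [-1.4, -9.3, 9.1]
grip_width: 0.232
```

```bash
python3 st.py 30
```

```text
t 26.35 tcp [0.4842 0.13   0.0456] F [-1.4 -9.3  9.1] M [-1.31  0.12  0.07] g 0.232
jaw -0.024 [2.245 2.192 0.033]
```

View pics/st30.png

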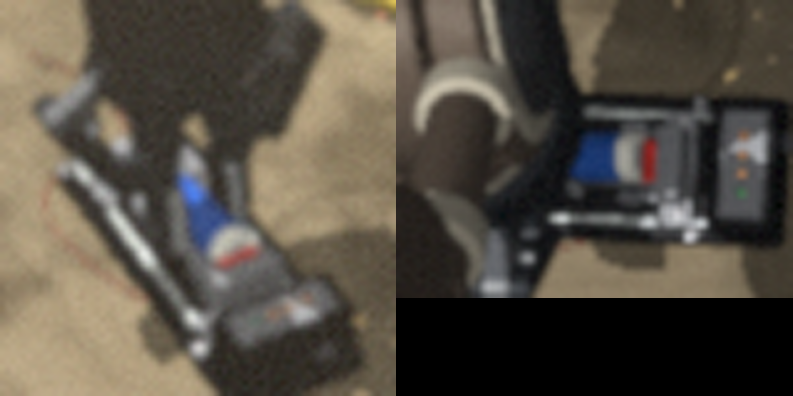

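Call:
{"op": "play_rows", "data": {
  "targets": [
    [-0.008,0.005,-0.02,0],
    [-0.01,0.005,-0.035,0],
    [-0.01,0.005,-0.05,0],
    [-0.01,0.005,-0.055,0]
  ]
}}

```text
time: 26.95
tcp_pos: [0.4845, 0.1301, 0.0422]
eef_rot: [2.243, 2.192, 0.033]
wrist_force: [-3.6, -8.3, 14.9]
grip_width: 0.231
```

```bash
python3 st.py 31
```

```text
t 26.95 tcp [0.4845 0.1301 0.0422] F [-3.6 -8.3 14.9] M [-1.1  0.5  0. ] g 0.231
jaw -0.023 [2.243 2.192 0.033]
```

View pics/t31.png

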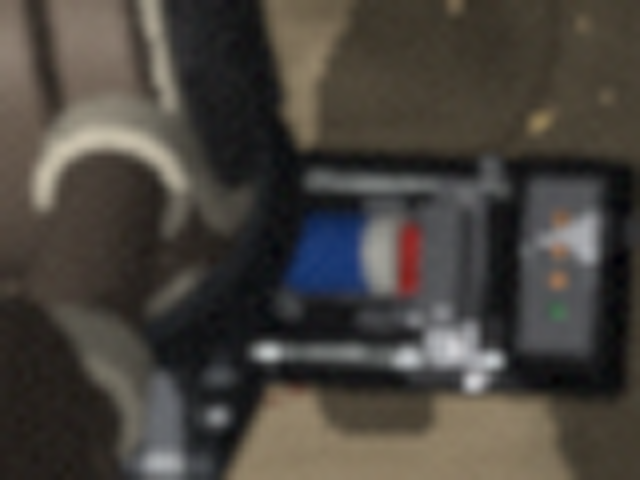

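View pics/s31.png

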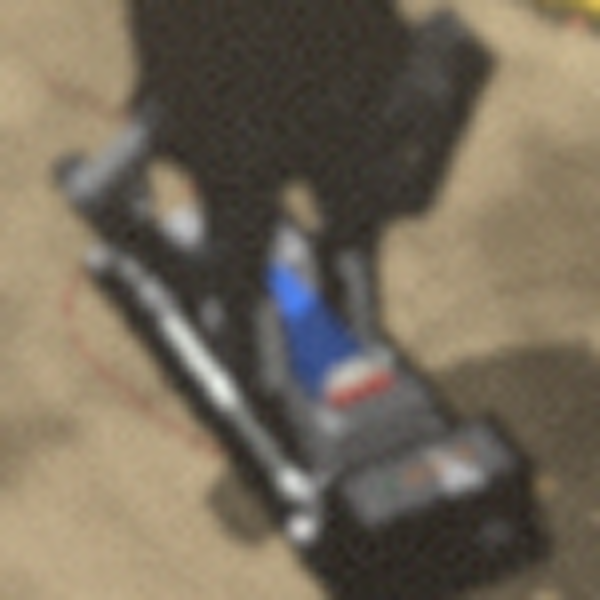

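Call:
{"op": "play_rows", "data": {
  "targets": [
    [-0.02,0.008,0,0],
    [-0.025,0.01,-0.01,0],
    [-0.025,0.01,-0.02,0],
    [-0.025,0.01,-0.02,0]
  ]
}}

```text
time: 27.55
tcp_pos: [0.4841, 0.1305, 0.0419]
eef_rot: [2.241, 2.19, 0.037]
wrist_force: [1.0, -9.0, 7.4]
grip_width: 0.232
```

```bash
python3 st.py 32
```

```text
t 27.55 tcp [0.4841 0.1305 0.0419] F [ 1.  -9.   7.4] M [-1.18 -0.1  -0.06] g 0.232
jaw -0.023 [2.241 2.19  0.037]
```

View pics/t32.png

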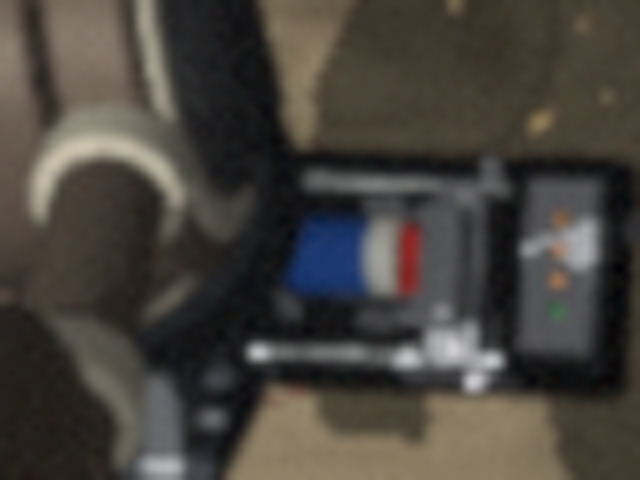

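View pics/s32.png

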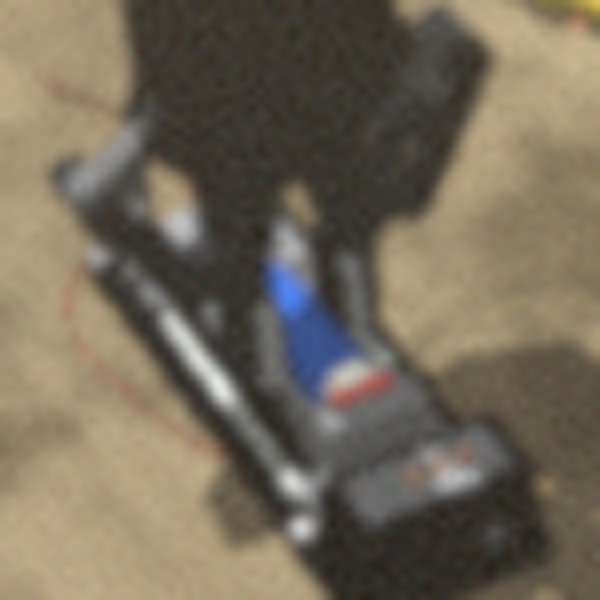

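Call:
{"op": "play_rows", "data": {
  "targets": [
    [-0.003,-0.01,-0.015,0],
    [-0.003,-0.02,-0.015,0],
    [-0.003,-0.02,-0.015,0]
  ]
}}

```text
time: 28.02
tcp_pos: [0.4841, 0.1302, 0.0418]
eef_rot: [2.244, 2.189, 0.04]
wrist_force: [-3.1, 1.6, 9.5]
grip_width: 0.23
```

Call:
{"op": "play_rows", "data": {
  "targets": [
    [0,-0.01,-0.01,0],
    [0,-0.02,-0.01,0],
    [0,-0.02,-0.01,0]
  ]
}}

```text
time: 28.4
tcp_pos: [0.4842, 0.1301, 0.0419]
eef_rot: [2.248, 2.189, 0.044]
wrist_force: [-3.2, 2.8, 6.2]
grip_width: 0.235
```

```bash
python3 st.py 33
```

```text
t 28.4 tcp [0.4842 0.1301 0.0419] F [-3.2  2.8  6.2] M [0.61 0.43 0.07] g 0.235
jaw -0.027 [2.248 2.189 0.044]
```

View pics/t33.png

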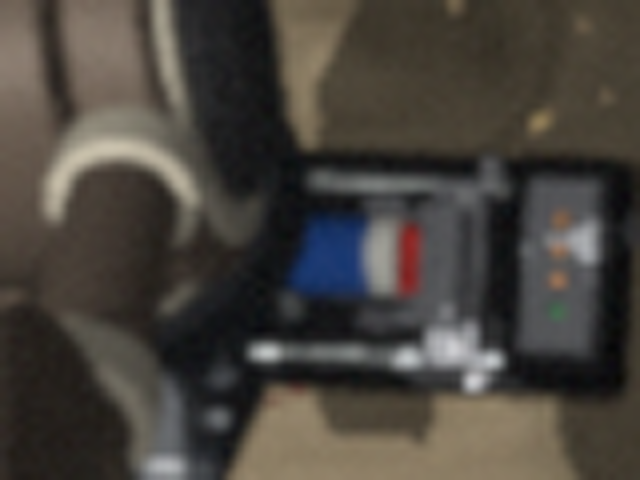

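View pics/s33.png

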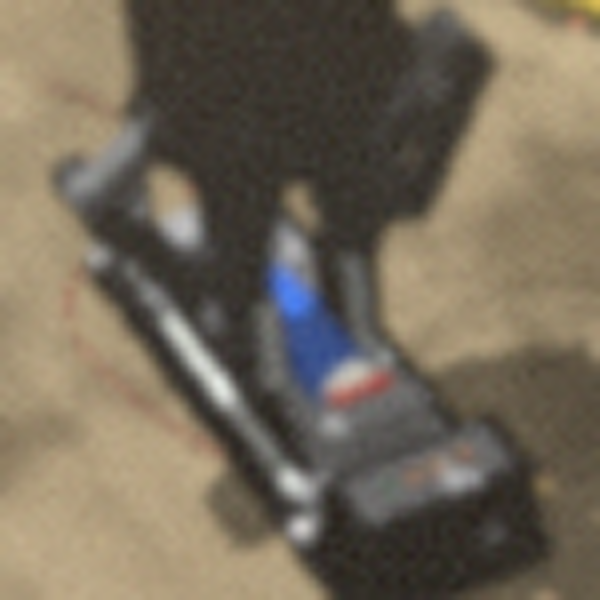

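Call:
{"op": "play_rows", "data": {
  "targets": [
    [-0.01,0.012,0.01,0],
    [-0.025,0.018,0.01,0],
    [-0.03,0.018,0.005,0],
    [-0.03,0.018,-0.01,0],
    [-0.03,0.018,-0.02,0]
  ]
}}

```text
time: 29.12
tcp_pos: [0.4821, 0.1311, 0.0409]
eef_rot: [2.246, 2.188, 0.044]
wrist_force: [-0.8, -7.8, 8.1]
grip_width: 0.228
```

```bash
python3 st.py 34
```

```text
t 29.125 tcp [0.4821 0.1311 0.0409] F [-0.8 -7.8  8.1] M [-1.15  0.15 -0.01] g 0.228
jaw -0.026 [2.246 2.188 0.044]
```

View pics/t34.png

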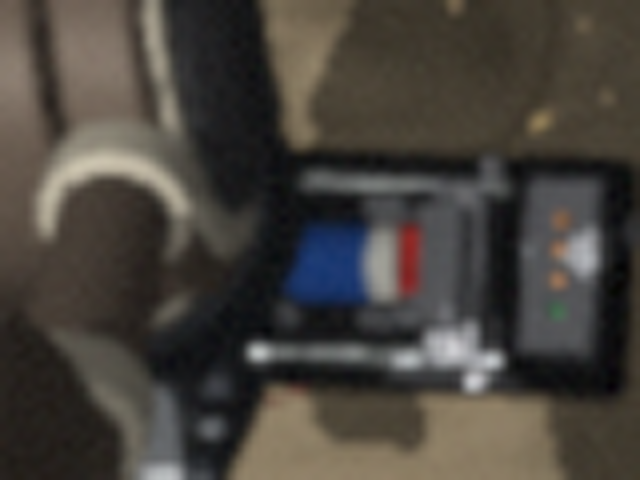

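Call:
{"op": "play_rows", "data": {
  "targets": [
    [0.005,0.01,-0.01,0],
    [0.005,0.01,-0.025,0],
    [0.005,0.01,-0.035,0],
    [0.005,0.01,-0.035,0]
  ]
}}

```text
time: 29.72
tcp_pos: [0.4828, 0.1314, 0.0384]
eef_rot: [2.245, 2.189, 0.042]
wrist_force: [-2.8, -8.4, 9.7]
grip_width: 0.23
```

```bash
python3 st.py 35
```

```text
t 29.725 tcp [0.4828 0.1314 0.0384] F [-2.8 -8.4  9.7] M [-1.11  0.4  -0.04] g 0.23
jaw -0.025 [2.245 2.189 0.042]
```

View pics/t35.png

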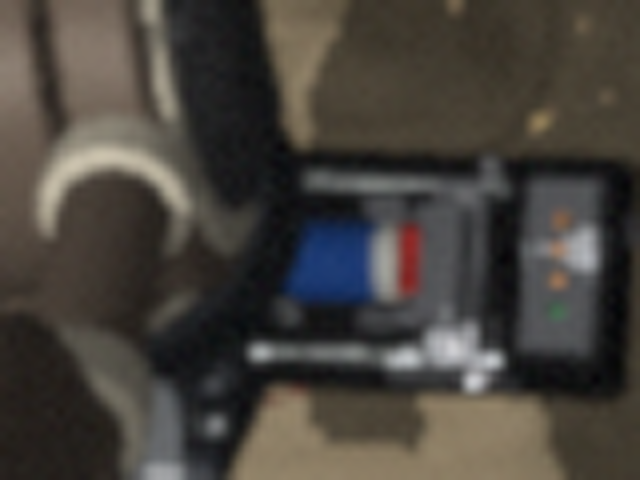

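View pics/s35.png

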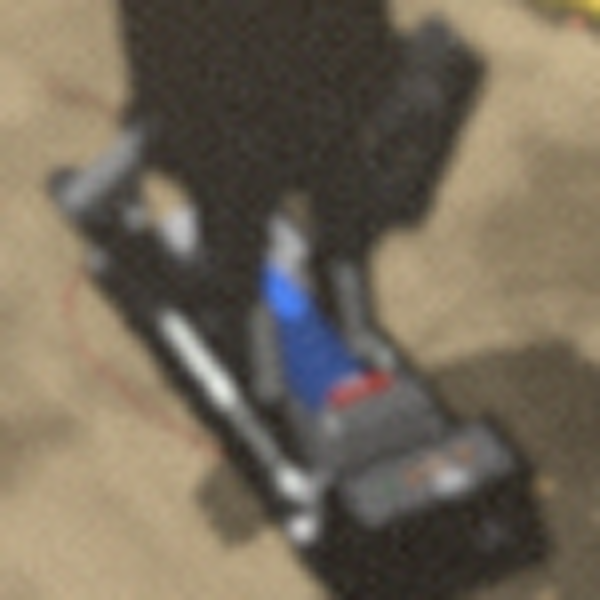

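Call:
{"op": "play_rows", "data": {
  "targets": [
    [-0.008,-0.01,-0.005,0],
    [-0.008,-0.02,-0.005,0],
    [-0.008,-0.03,-0.005,0],
    [-0.008,-0.03,-0.005,0]
  ]
}}

```text
time: 30.32
tcp_pos: [0.4827, 0.1292, 0.0385]
eef_rot: [2.246, 2.188, 0.045]
wrist_force: [-0.5, 0.2, 4.7]
grip_width: 0.231
```

```bash
python3 st.py 36
```

```text
t 30.325 tcp [0.4827 0.1292 0.0385] F [-0.5  0.2  4.7] M [ 0.2   0.19 -0.  ] g 0.231
jaw -0.026 [2.246 2.188 0.045]
```

View pics/st36.png

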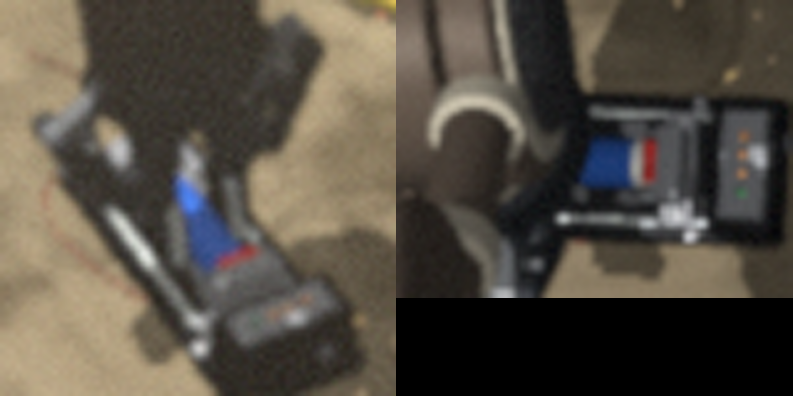

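Call:
{"op": "play_rows", "data": {
  "targets": [
    [-0.002,0.005,-0.01,0],
    [-0.002,0.005,-0.025,0],
    [-0.002,-0.01,-0.025,0],
    [-0.002,-0.03,-0.025,0],
    [-0.002,-0.03,-0.025,0]
  ]
}}

```text
time: 31.05
tcp_pos: [0.4829, 0.129, 0.0378]
eef_rot: [2.251, 2.187, 0.051]
wrist_force: [-5.9, 7.8, 14.4]
grip_width: 0.231
```

```bash
python3 st.py 37
```

```text
t 31.05 tcp [0.4829 0.129  0.0378] F [-5.9  7.8 14.4] M [1.36 0.84 0.1 ] g 0.231
jaw -0.029 [2.251 2.187 0.051]
```

View pics/t37.png

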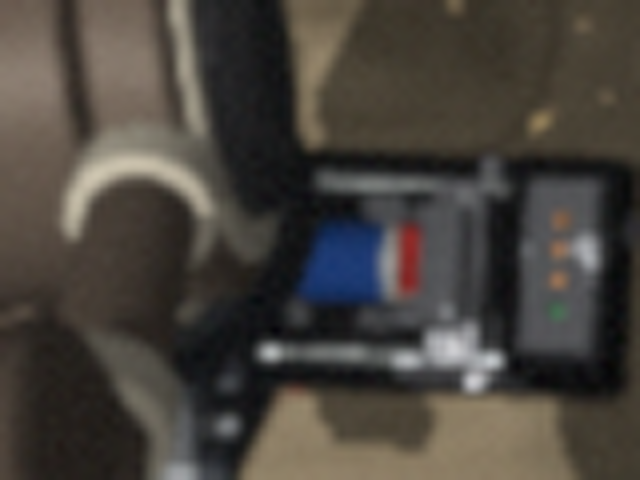

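View pics/s37.png

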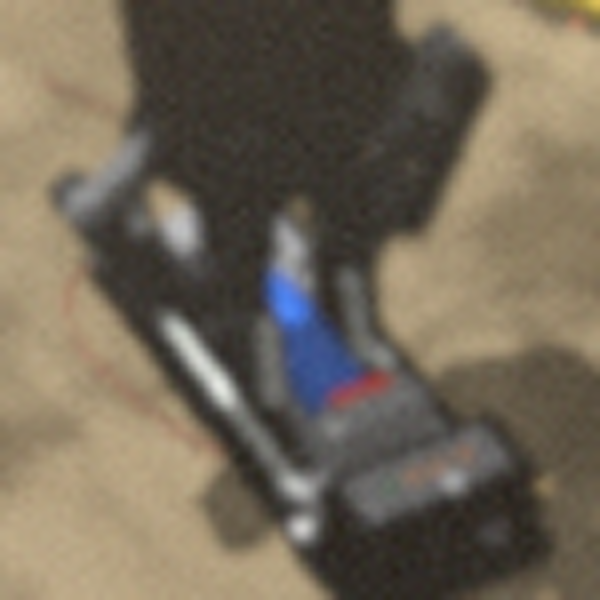

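Call:
{"op": "play_rows", "data": {
  "targets": [
    [-0.015,0.01,0.012,0],
    [-0.015,0.01,0.012,0],
    [-0.015,0.01,0.012,0]
  ]
}}

```text
time: 31.52
tcp_pos: [0.4816, 0.1299, 0.0387]
eef_rot: [2.25, 2.187, 0.051]
wrist_force: [1.4, -4.0, 0.1]
grip_width: 0.232
```

Call:
{"op": "play_rows", "data": {
  "targets": [
    [0,0,0,0],
    [0,0,0,0],
    [0,0,0,0],
    [0,0,0,0]
  ],
  "hand": 0.45
}}

```text
time: 32.02
tcp_pos: [0.4815, 0.13, 0.0387]
eef_rot: [2.25, 2.187, 0.05]
wrist_force: [-1.2, -0.3, -0.7]
grip_width: 0.45
```

Call:
{"op": "play_rows", "data": {
  "targets": [
    [0,0,0.2,0],
    [0,0,0.6,0],
    [0,0.3,0.9,0],
    [0,0.9,1,0],
    [0,1,1,0]
  ]
}}

```text
time: 32.65
tcp_pos: [0.4827, 0.2333, 0.1406]
eef_rot: [2.245, 2.19, 0.058]
wrist_force: [-0.2, -0.5, 0.5]
grip_width: 0.449
```

```bash
python3 st.py 38
```

```text
t 32.65 tcp [0.4827 0.2333 0.1406] F [-0.2 -0.5  0.5] M [ 0.01 -0.02 -0.01] g 0.449
jaw -0.025 [2.245 2.19  0.058]
```

View pics/t38.png

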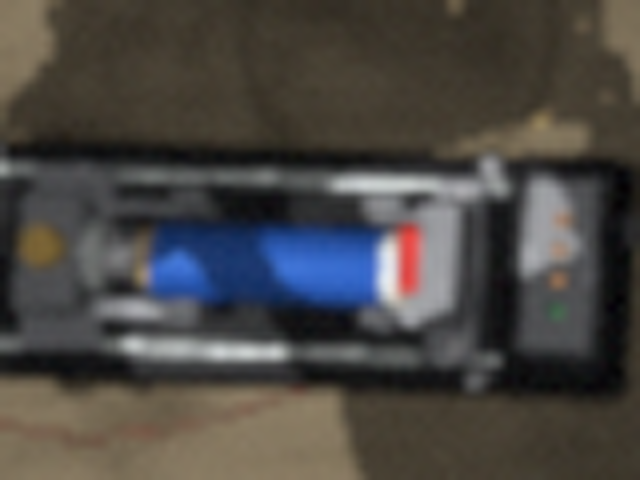

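View pics/s38.png

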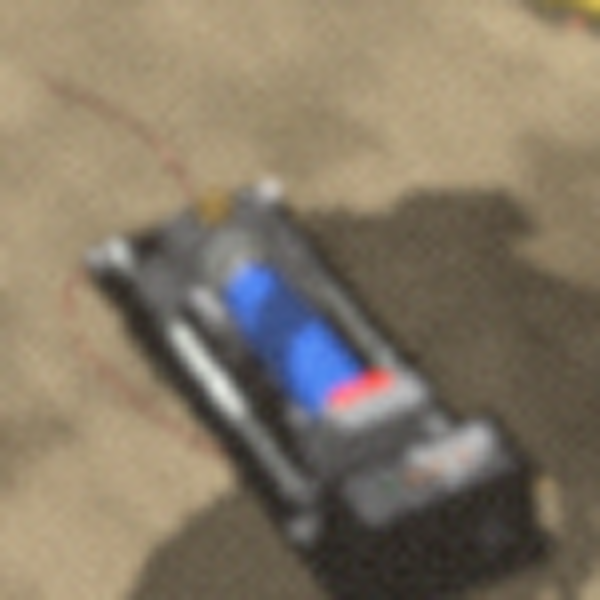

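Call:
{"op": "play_rows", "data": {
  "targets": [
    [0,-0.5,0,0],
    [0,-1,0,0],
    [0,-1,-0.3,0]
  ],
  "hand": 0
}}

```text
time: 33.12
tcp_pos: [0.4822, 0.1271, 0.1094]
eef_rot: [2.251, 2.182, 0.053]
wrist_force: [0.3, -0.6, -0.5]
grip_width: 0.003
```

```bash
python3 - <<'E'
from h import *
o=ctrl.get_obs(); print(o['time'],o['tcp_pos'],o['grip_width'])
E
```

```text
33.125 [0.48221367 0.12706719 0.10935987] 0.0027431021778430544
```

Call:
{"op": "play_rows", "data": {
  "targets": [
    [-0.005,-0.15,-0.2,0],
    [-0.005,-0.17,-0.4,0],
    [-0.005,-0.17,-0.46,0],
    [-0.005,-0.17,-0.46,0]
  ]
}}

```text
time: 33.62
tcp_pos: [0.4809, 0.1094, 0.0627]
eef_rot: [2.252, 2.182, 0.05]
wrist_force: [0.6, 0.1, -0.2]
grip_width: -0.002
```

Call:
{"op": "play_rows", "data": {
  "targets": [
    [0,0,-0.03,0],
    [0,0,-0.05,0],
    [0,0,-0.05,0]
  ]
}}

```text
time: 34.0
tcp_pos: [0.4813, 0.1095, 0.0581]
eef_rot: [2.252, 2.182, 0.051]
wrist_force: [0.6, 0.7, 0.9]
grip_width: 0.0
```

Call:
{"op": "play_rows", "data": {
  "targets": [
    [0,0,-0.02,0],
    [0,0,-0.03,0],
    [0,0,-0.03,0]
  ]
}}

```text
time: 34.38
tcp_pos: [0.4832, 0.1095, 0.0568]
eef_rot: [2.249, 2.181, 0.055]
wrist_force: [-0.5, -1.8, 9.5]
grip_width: 0.001
```

```bash
python3 st.py 39
```

```text
t 34.375 tcp [0.4832 0.1095 0.0568] F [-0.5 -1.8  9.5] M [-0.36  0.13  0.01] g 0.001
jaw -0.03 [2.249 2.181 0.055]
```

View pics/st39.png

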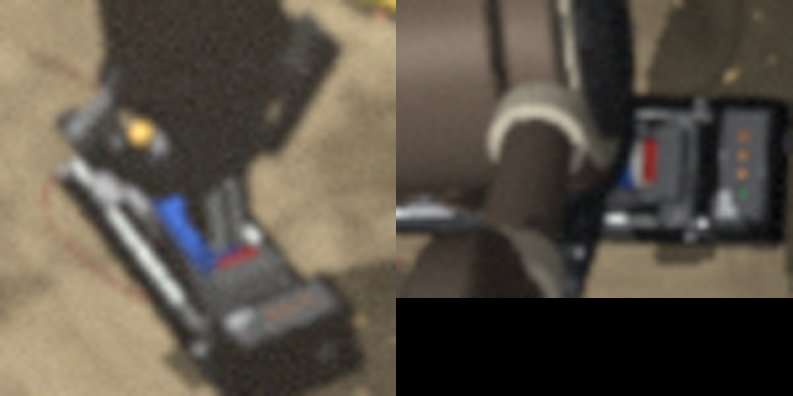

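Call:
{"op": "play_rows", "data": {
  "targets": [
    [-0.01,0,0.1,0],
    [-0.01,0.1,0.1,0],
    [-0.01,0.23,0.1,0],
    [-0.01,0.23,0.05,0],
    [-0.01,0.23,0.02,0],
    [-0.01,0.23,0.02,0]
  ]
}}

```text
time: 35.22
tcp_pos: [0.4815, 0.1324, 0.058]
eef_rot: [2.249, 2.182, 0.052]
wrist_force: [-0.3, -0.3, -0.3]
grip_width: -0.002
```

Call:
{"op": "play_rows", "data": {
  "targets": [
    [0,0,-0.02,0],
    [0,0,-0.03,0],
    [0,0,-0.03,0]
  ]
}}

```text
time: 35.6
tcp_pos: [0.4831, 0.1323, 0.0568]
eef_rot: [2.249, 2.181, 0.055]
wrist_force: [-1.8, -0.9, 10.0]
grip_width: 0.002
```

Call:
{"op": "play_rows", "data": {
  "targets": [
    [0,0,0.2,0],
    [0,0,0.6,0],
    [0,0.6,1,0],
    [0,1,1,0]
  ]
}}

```text
time: 36.1
tcp_pos: [0.4858, 0.2337, 0.1604]
eef_rot: [2.249, 2.176, 0.066]
wrist_force: [-0.4, -0.9, -0.2]
grip_width: 0.002
```

Call:
{"op": "play_rows", "data": {
  "targets": [
    [0,0.3,0.2,0],
    [0,0.5,0.4,0],
    [-0.5,0.5,0.4,0]
  ]
}}

```text
time: 36.48
tcp_pos: [0.4397, 0.2863, 0.2035]
eef_rot: [2.247, 2.173, 0.079]
wrist_force: [-1.4, 0.8, 1.1]
grip_width: 0.004
```

```bash
python3 st.py 40
```

```text
t 36.475 tcp [0.4397 0.2863 0.2035] F [-1.4  0.8  1.1] M [-0.04  0.04  0.  ] g 0.004
jaw -0.033 [2.247 2.173 0.079]
```

View pics/t40.png

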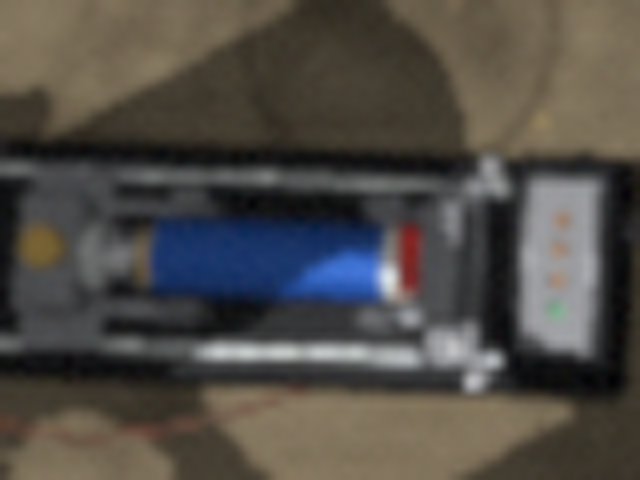

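View pics/scene40.png

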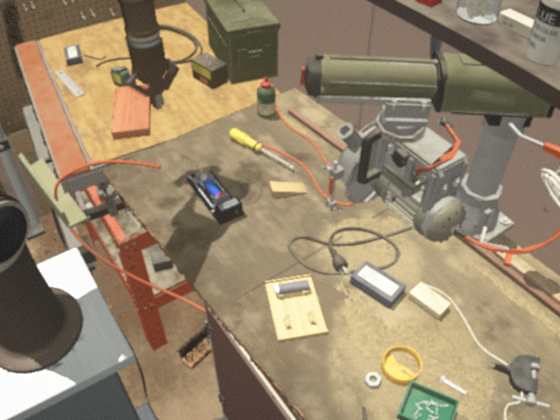

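```bash
python3 -c "
from rig import ctrl
print(ctrl.hand_in()); print(ctrl.get_obs()['time'])"
```

```text
the job is handed in; nothing more can be done
None
the job is handed in; nothing more can be done
```

The blue cell is in the charger, lying level under the red lip, and I handed the job in at about 36.5 s, with the gripper clear of everything.

**How it went:**
- I lifted the cell out of the caddy and tilted its plus end up, first on the caddy's V support and then on the charger's lip.
- The first attempt to push the spring back was blocked. I had gripped too near the minus end, and the fingers came down on the guide cheeks.
- I rested the cell on the bed and lip, gripped it again nearer the middle and pushed the spring back about 7–9 mm, with at most about 9.3 N of push. I then lowered the plus end until the cell went forward under the lip.

**Last checks:**
- **Level:** touching the top of the cell with the closed fingertips, near the plus side and near the minus side, gave the same height. That puts the top at about 35 mm, the height for a fully home cell.
- **Lip:** the last top picture shows the white band partly under the lip and the spring contact against the minus end.
- **Other things:** in the last pictures the grey cell, wedge, screwdriver and box look unmoved. I checked that by eye only.

**Less certain:**
- **Spring:** the camera reading of how far the spring stays pushed back was rough, 2.5 to 5 mm against the expected 2.5–3.5 mm. The arm's stopping point alone suggested more, about 7 mm. I took that to mean the cell had slid in the grip, because the band was clearly under the lip and the cell was level.
- **Pressing force:** the highest downward force on the charger was about 15 N for a short time, and about 17 N at the caddy while tilting the cell.

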